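# Tighten the stove burner bolts crosswise

### The job

Take the T-handled socket wrench from its round holder and use it to tighten the four square-headed bolts of the stove's burner clockwise in cross order, in two passes: first turn each bolt about 35 degrees, each followed by the one opposite, then go round crosswise again and pull each one up against its stop with about 0.4 newton metres, feeling for it rather than forcing it, and never pressing hard. Then stand the wrench upright back in the holder and let go, without shifting the cup or the flat spanner.

Things in the scene. Friction and masses are not known exactly. Their poses are not given: they have to be found in the camera images.
- wrench_grip (a point): Centre of the black handle bar of the T-handled socket wrench, 113 mm above the mouth of its socket. The bar is 110 mm long (wrench x), 20 mm wide (wrench y, the width to grip) and 26 mm high; its long faces are flat. Below it a round steel shaft of 16 mm diameter leads down to the socket. Mass 0.22 to 0.35 kg. z up along the shaft.
- wrench_mouth (a point): Centre of the open lower end of the wrench's socket. The socket is square, 34.6 mm outside and 24.6 mm inside (2.6 mm wider than a bolt head, so it turns about 0.12 rad freely either way before it bites), 20 mm deep, its flats square to the handle bar, with a rounded lip.
- holder_floor (a point): Centre of the floor of the wrench's holder, a low round black cup fixed to the table: floor 6 mm above the table, inside diameter 72 mm, wall 5 mm thick and 24 mm high. The wrench starts standing in it on its socket.
- stove: Small grey propane stove, fixed: box 220 x 200 mm, top 60 mm above the table; origin at the table under its centre, x away from its front knob, z up. On top a round steel burner flange (150 mm diameter, top at 68 mm) carries the four bolts and, in the middle, a burner 44 mm in diameter and 90 mm above the table.
- bolt_a_top (a point): Centre of the top of bolt a's square steel head; x and y square to its flats and turning with it, z up. Head 22 x 22 mm, its top 3 mm stepped in to 19 x 19 mm; top 18 mm above the flange, 86 mm above the table. Opposite bolt c. The bolts stand 50 mm from the stove's centre on the diagonals of its axes: a between +x and +y, then b, c, d counter-clockwise from above.
- bolt_a (a joint): Turn of bolt a (rad), growing clockwise seen from above; at 0 its flats lie along the stove's sides. Starts at 0 to 0.2; half-way is about 0.65. Turns with about 0.12 N m and stays where left. Somewhere from 1.22 to 1.38, different for each bolt and unseen, it meets its stop and torque climbs: well pulled up at 0.3 to 0.5 N m, forced above 0.65 (about 80 N between socket and head per N m).
- bolt_b_top (a point): Centre of the top of bolt b's square steel head; x and y square to its flats and turning with it, z up. Head 22 x 22 mm, its top 3 mm stepped in to 19 x 19 mm; top 18 mm above the flange, 86 mm above the table. Opposite bolt d. The bolts stand 50 mm from the stove's centre on the diagonals of its axes: a between +x and +y, then b, c, d counter-clockwise from above.
- bolt_b (a joint): Turn of bolt b (rad), growing clockwise seen from above; at 0 its flats lie along the stove's sides. Starts at 0 to 0.2; half-way is about 0.65. Turns with about 0.12 N m and stays where left. Somewhere from 1.22 to 1.38, different for each bolt and unseen, it meets its stop and torque climbs: well pulled up at 0.3 to 0.5 N m, forced above 0.65 (about 80 N between socket and head per N m).
- bolt_c_top (a point): Centre of the top of bolt c's square steel head; x and y square to its flats and turning with it, z up. Head 22 x 22 mm, its top 3 mm stepped in to 19 x 19 mm; top 18 mm above the flange, 86 mm above the table. Opposite bolt a. The bolts stand 50 mm from the stove's centre on the diagonals of its axes: a between +x and +y, then b, c, d counter-clockwise from above.
- bolt_c (a joint): Turn of bolt c (rad), growing clockwise seen from above; at 0 its flats lie along the stove's sides. Starts at 0 to 0.2; half-way is about 0.65. Turns with about 0.12 N m and stays where left. Somewhere from 1.22 to 1.38, different for each bolt and unseen, it meets its stop and torque climbs: well pulled up at 0.3 to 0.5 N m, forced above 0.65 (about 80 N between socket and head per N m).
- bolt_d_top (a point): Centre of the top of bolt d's square steel head; x and y square to its flats and turning with it, z up. Head 22 x 22 mm, its top 3 mm stepped in to 19 x 19 mm; top 18 mm above the flange, 86 mm above the table. Opposite bolt b. The bolts stand 50 mm from the stove's centre on the diagonals of its axes: a between +x and +y, then b, c, d counter-clockwise from above.
- bolt_d (a joint): Turn of bolt d (rad), growing clockwise seen from above; at 0 its flats lie along the stove's sides. Starts at 0 to 0.2; half-way is about 0.65. Turns with about 0.12 N m and stays where left. Somewhere from 1.22 to 1.38, different for each bolt and unseen, it meets its stop and torque climbs: well pulled up at 0.3 to 0.5 N m, forced above 0.65 (about 80 N between socket and head per N m).
- cup: Green enamel cup, 84 mm across, 75 mm high, loose; origin at its underside. A bystander.
- spanner: Flat steel open-ended spanner lying on the table, about 180 mm long, origin at its middle; not the tool for this job. A bystander.

How it is judged:
On the way, in this order (a step that is already met when the one before it is completed fails the run):
1. one opposite pair of bolts has been turned part of the way (each past 0.35 rad) ((value of joint each of bolt_a, bolt_c above 0.35 rad or value of joint each of bolt_b, bolt_d above 0.35 rad)), for 0.1 s.
2. all four bolts have been turned part of the way (past 0.35 rad), none yet beyond 1.0 rad (value of joint bolt_a between 0.35 and 1 rad and value of joint bolt_b between 0.35 and 1 rad and value of joint bolt_c between 0.35 and 1 rad and value of joint bolt_d between 0.35 and 1 rad), for 0.1 s.
3. a first bolt is pulled up against its stop (past 1.17 rad, the wrench bearing on it with over 20 N) (((value of joint bolt_a above 1.17 rad and contact force between wrench and bolt_a above 20 N) or (value of joint bolt_b above 1.17 rad and contact force between wrench and bolt_b above 20 N) or (value of joint bolt_c above 1.17 rad and contact force between wrench and bolt_c above 20 N) or (value of joint bolt_d above 1.17 rad and contact force between wrench and bolt_d above 20 N))), for 0.05 s.
4. then the one opposite likewise (((value of joint each of bolt_a, bolt_c above 1.17 rad and (contact force between wrench and bolt_a above 20 N or contact force between wrench and bolt_c above 20 N)) or (value of joint each of bolt_b, bolt_d above 1.17 rad and (contact force between wrench and bolt_b above 20 N or contact force between wrench and bolt_d above 20 N)))), for 0.05 s.
5. then a third likewise (((value of joint each of bolt_b, bolt_c, bolt_d above 1.17 rad and (contact force between wrench and bolt_b above 20 N or contact force between wrench and bolt_c above 20 N or contact force between wrench and bolt_d above 20 N)) or (value of joint each of bolt_a, bolt_c, bolt_d above 1.17 rad and (contact force between wrench and bolt_a above 20 N or contact force between wrench and bolt_c above 20 N or contact force between wrench and bolt_d above 20 N)) or (value of joint each of bolt_a, bolt_b, bolt_d above 1.17 rad and (contact force between wrench and bolt_a above 20 N or contact force between wrench and bolt_b above 20 N or contact force between wrench and bolt_d above 20 N)) or (value of joint each of bolt_a, bolt_b, bolt_c above 1.17 rad and (contact force between wrench and bolt_a above 20 N or contact force between wrench and bolt_b above 20 N or contact force between wrench and bolt_c above 20 N)))), for 0.05 s.
6. then the fourth likewise (value of joint each of bolt_a, bolt_b, bolt_c, bolt_d above 1.17 rad and (contact force between wrench and bolt_a above 20 N or contact force between wrench and bolt_b above 20 N or contact force between wrench and bolt_c above 20 N or contact force between wrench and bolt_d above 20 N)), for 0.05 s.
At the end, for the whole second after the job is handed in: All four bolts are tight (each turned past 1.17 rad, after being pulled up against its stop), and the wrench stands upright (within 0.1 rad) and still on the holder's floor (within 6 mm), inside its wall (its socket within 20 mm of the centre) (value of joint each of bolt_a, bolt_b, bolt_c, bolt_d above 1.17 rad and horizontal distance between wrench_mouth and holder_floor below 0.02 m and z of wrench_mouth in the frame of holder_floor below 0.006 m and angle between wrench_grip's own z axis and vertical below 0.1 rad and linear speed of wrench below 0.02 m/s); the robot touches nothing.
It fails at once if a bolt is forced or pressed hard: the wrench bears on the stove and its bolts with more than 55 N in all (contact force between wrench and stove above 55 N).
It fails at once if a bolt is turned by the fingers or arm instead of the wrench (contact force between any of the fingers, the arm and bolt_a above 1 N or contact force between any of the fingers, the arm and bolt_b above 1 N or contact force between any of the fingers, the arm and bolt_c above 1 N or contact force between any of the fingers, the arm and bolt_d above 1 N).
It fails at once if out of cross order: two neighbours past 0.35 rad (or 1.1) before the others, or one past 1.0 before all pass 0.35 (((value of joint each of bolt_a, bolt_b above 0.35 rad and value of joint each of bolt_c, bolt_d below 0.35 rad) or (value of joint each of bolt_b, bolt_c above 0.35 rad and value of joint each of bolt_d, bolt_a below 0.35 rad) or (value of joint each of bolt_c, bolt_d above 0.35 rad and value of joint each of bolt_a, bolt_b below 0.35 rad) or (value of joint each of bolt_d, bolt_a above 0.35 rad and value of joint each of bolt_b, bolt_c below 0.35 rad)) or ((value of joint each of bolt_a, bolt_b above 1.1 rad and value of joint each of bolt_c, bolt_d below 1.1 rad) or (value of joint each of bolt_b, bolt_c above 1.1 rad and value of joint each of bolt_d, bolt_a below 1.1 rad) or (value of joint each of bolt_c, bolt_d above 1.1 rad and value of joint each of bolt_a, bolt_b below 1.1 rad) or (value of joint each of bolt_d, bolt_a above 1.1 rad and value of joint each of bolt_b, bolt_c below 1.1 rad)) or (value of joint any of bolt_a, bolt_b, bolt_c, bolt_d above 1 rad and value of joint any of bolt_a, bolt_b, bolt_c, bolt_d below 0.35 rad)).
It fails at once if the cup or the flat spanner is moved by more than 25 mm (distance of any of cup, spanner from where it was at the start of the episode above 0.025 m).
It also fails if it takes over 72 s, if anything falls off the work surface, if the arm or the gripper's body presses on something with over 40 N, if the wrist force passes 120 N, or if a joint passes its speed limit or range.

### The arm

A 6-joint arm with a two-finger parallel gripper is mounted at the origin on the work surface. World frame = base frame: x ahead of the robot, y to its left, z up, the work surface at z = 0. Lengths are in m, angles in rad, forces in N, time in s.
With the tool pointing down it reaches from about 0.3 to 0.85 m from the base axis. Payload 4.2 kg.
Tool frame: the origin (TCP) lies midway between the tips of the shut fingers; the grasp point (between the pads) lies r.pinch_z behind it (r.pinch_z is the distance from the TCP to the grasp point, in m); x points along the fingers, y is the direction in which the jaws open and shut, and the axes are right-handed (so a half turn about x gives the same grasp; the last joint's range is limited). The gripper opens to 91 mm and grips with 3 to 60 N. Pads are 32 mm wide; open, the fingers measure 118 mm over their backs; the gripper's body (76 mm by 178 mm) begins 60 mm behind the grasp point.
Start: joints at [1.257, 0.32, 1.565, -0, 1.257, -0.02], TCP at [0.167, 0.55, 0.214] pointing down, gripper open.
Joint ranges: [-3.11, 3.11], [-0.84, 2.01], [0.21, 2.61], [-1.34, 4.49], [0.05, 2.63], [-2.56, 2.56]. Speed limits (rad/s): [2.57, 2.57, 3.14, 3.14, 3.14, 3.14].

### API

Orientations are given as a 3x3 rotation matrix whose columns are the frame's x, y, z axes.
In Python, from station import r gives the robot as it stands.
- The arm moves only by the shell command python3 -m crank 'ROWS' [FORCE]. ROWS is JSON, one flat list of numbers, 5 for each row, row after row: the shift along the tool's x, y, z in cm, then the turn about the tool's x in degrees, then the gripper's target within -1 to 1 (shut at 1, half-way at 0, fully open at -1). A call has 1 to 10 rows; each row shifts and turns the commanded pose from where the row before left it, along the tool's axes as they then stand; what a row does not reach is not made up. A row lasts 1/12 s, in which the tool goes at most 41.7 mm and 7.16 degrees, less where a joint would pass 70% of its speed; a pose out of reach is approached as far as the arm can. A call with a gripper value outside its range is refused whole. The fingers move at their own pace and stop on an object; FORCE is the grip in N (left out, the last holds). Time passes only in rows, so rows that do not move let the fingers close. It gives the time, the measured TCP pose, the force and the opening at its end, in the units of the state.
- r.observe(): the state, without advancing time (a new reading comes with each control period).
- r.snapshot(name): name is "scene" or "top" or "wrist"; returns the picture (480x640x3 uint8, red, green, blue); there is no depth.
- r.camera_info(name): a dict with "fx", "fy", "cx", "cy" (pixels), "rvec" (rotation vector, rad) and "tvec" (3), from world to camera coordinates, as OpenCV has them; the wrist camera has in their place "tool_from_camera" (4x4, takes a point from camera to tool coordinates, whose origin is the TCP and whose axes are the tool frame's). Camera axes: x right, y down, z forward; pixel columns grow to the right and rows downward; lengths in m; the calibration is good to about 2 mm. A picture is of the moment at which its call begins: read the wrist's pose just before it. camera_info takes no time and is no camera call.
- r.finish_job(): hands the job in, once; it reports no verdict.
The state is a dict: "clock": time; "q": joint angles; "qd": joint speeds; "joint_efforts": joint torques, N m; "eef_pos": TCP position; "orientation": TCP orientation; "wrist_force": force on the tool from outside, world axes, zero at the start; "ft_torque": the same for the moment, N m; "width": finger opening in m.
Only numpy, scipy, OpenCV 4.12 (cv2) and the standard library are available. Lean on these libraries where they do the work, as an engineer would, in place of code of your own. Each camera call takes 0.05 s, during which the arm holds its last target.

## Working session

There is one attempt and no reset: what is moved stays moved. The work goes in short steps, Python scripts to look and compute and a shell command to move; the robot and the scene stay as the last step left them, time stands still between calls to the robot, and variables do not carry over. Pictures are saved under pics/ and viewed, and the job is handed in when it is done.

```bash
ls; mkdir -p pics; python3 - <<'E'
from station import r
import cv2
print(r.pinch_z); s=r.observe()
for k,v in s.items(): print(k,v)
for n in ["scene","top","wrist"]:
    print(n,r.camera_info(n))
for n in ["scene","top"]:
    im=r.snapshot(n); cv2.imwrite(f"pics/{n}0.png",im[:,:,::-1])
E
```

```text
pics
0.0188
clock 0.0
q [ 1.25700089e+00  3.20301781e-01  1.56567637e+00 -1.09984074e-06
  1.25741082e+00 -1.99939912e-02]
qd [1.37329791e-03 4.96672524e-04 8.03564882e-04 6.29978971e-06
 2.00520726e-03 1.51187175e-04]
joint_efforts [-2.03856485e-03 -4.12465882e+01 -2.31970561e+01  7.24381255e-02
  4.56136640e-02 -1.37262928e-04]
eef_pos [0.16635443 0.5498762  0.21311565]
orientation [[-5.53477242e-04  2.89592036e-01  9.57150013e-01]
 [-1.70892858e-03  9.57148488e-01 -2.89592563e-01]
 [-9.99998387e-01 -1.79598390e-03 -3.48678003e-05]]
wrist_force [-0.2861722   0.20902583 -0.64574395]
ft_torque [ 0.00136555 -0.0248622  -0.01464062]
width 0.09123970601389644
scene {'fx': 434.625766377212, 'fy': 434.625766377212, 'cx': 317.8178151846559, 'cy': 237.62698974724066, 'rvec': array([ 1.85884448,  1.66411484, -0.6663841 ]), 'tvec': array([ 0.01167663, -0.31334296,  1.35821623])}
top {'fx': 530.7374882454061, 'fy': 530.7374882454061, 'cx': 326.82809964474455, 'cy': 247.23342168077292, 'rvec': array([ 2.16903274, -2.05173035,  0.21145623]), 'tvec': array([-0.07884594,  0.54965786,  1.01881091])}
wrist {'fx': 363.30694164612277, 'fy': 363.30694164612277, 'cx': 324.4343995404225, 'cy': 243.12485847925885, 'tool_from_camera': array([[-3.35880463e-05, -2.48213867e-01,  9.68705257e-01,
        -1.70178000e-01],
       [ 9.99999826e-01,  5.62852411e-04,  1.78894264e-04,
         1.92511423e-04],
       [-5.89642126e-04,  9.68705094e-01,  2.48213805e-01,
        -6.98958595e-02],
       [ 0.00000000e+00,  0.00000000e+00,  0.00000000e+00,
         1.00000000e+00]])}
```

View pics/scene0.png

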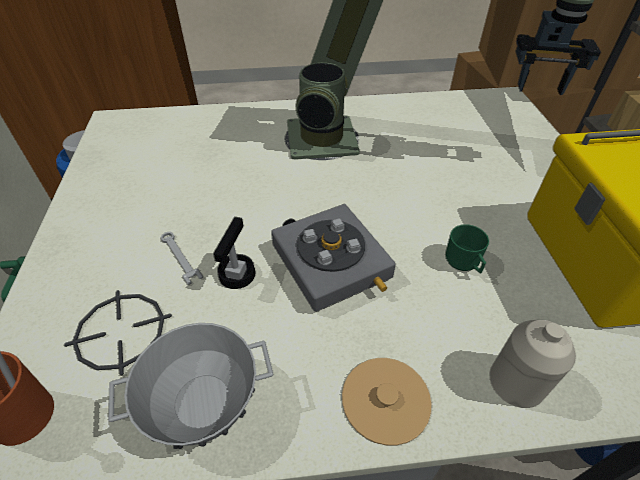

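View pics/top0.png

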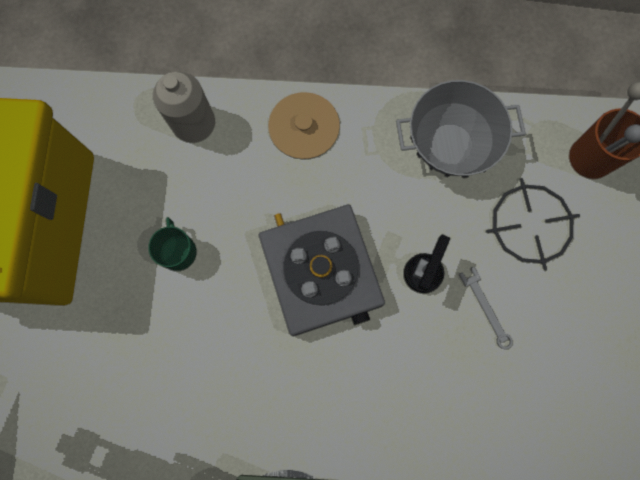

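```bash
cat > h.py <<'E'
import numpy as np, cv2
from station import r
def Rt(n):
    c=r.camera_info(n); R=cv2.Rodrigues(np.array(c['rvec']))[0]; return c,R,np.array(c['tvec'])
def pix2plane(n,u,v,z):
    c,R,t=Rt(n); d=R.T@np.array([(u-c['cx'])/c['fx'],(v-c['cy'])/c['fy'],1]); o=-R.T@t
    return o+d*(z-o[2])/d[2]
def proj(n,p):
    c,R,t=Rt(n); q=R@np.array(p)+t; return np.array([c['fx']*q[0]/q[2]+c['cx'],c['fy']*q[1]/q[2]+c['cy']])
def wristT(s):
    T=np.eye(4);T[:3,:3]=np.array(s['orientation']);T[:3,3]=s['eef_pos']
    return T@np.array(r.camera_info('wrist')['tool_from_camera'])
def wpix2plane(s,u,v,z):
    c=r.camera_info('wrist');T=wristT(s); d=T[:3,:3]@np.array([(u-c['cx'])/c['fx'],(v-c['cy'])/c['fy'],1]); o=T[:3,3]
    return o+d*(z-o[2])/d[2]
def wproj(s,p):
    c=r.camera_info('wrist');T=np.linalg.inv(wristT(s)); q=T[:3,:3]@np.array(p)+T[:3,3]
    return np.array([c['fx']*q[0]/q[2]+c['cx'],c['fy']*q[1]/q[2]+c['cy']])
E
python3 - <<'E'
import cv2
im=cv2.imread('pics/top0.png')
c=im[195:345,250:400]; cv2.imwrite('pics/t_stove.png',cv2.resize(c,(600,600),interpolation=cv2.INTER_CUBIC))
c=im[220:310,385:475]; cv2.imwrite('pics/t_wr.png',cv2.resize(c,(540,540),interpolation=cv2.INTER_CUBIC))
im=cv2.imread('pics/scene0.png')
c=im[200:300,200:300]; cv2.imwrite('pics/s_wr.png',cv2.resize(c,(600,600),interpolation=cv2.INTER_CUBIC))
E
```

```text
(no output)
```

View pics/t_stove.png

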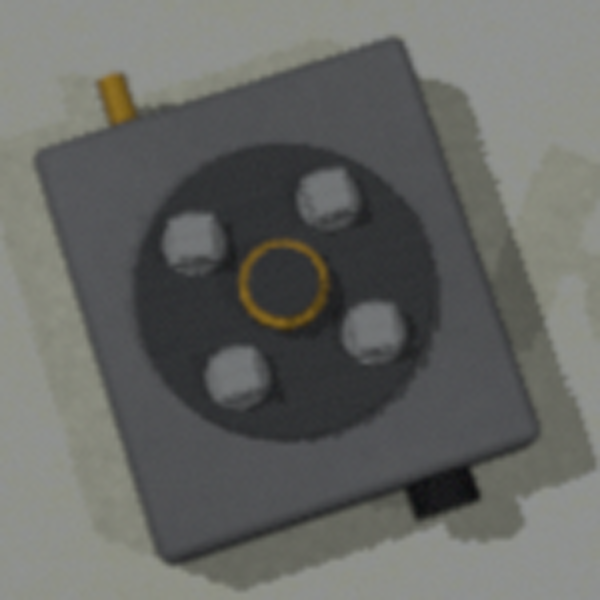

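View pics/t_wr.png

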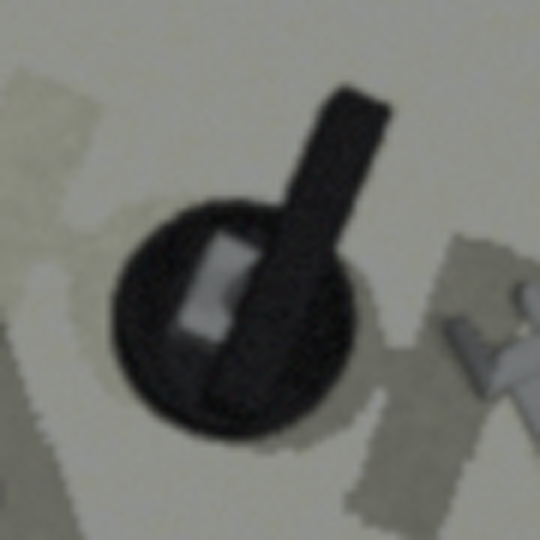

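View pics/s_wr.png

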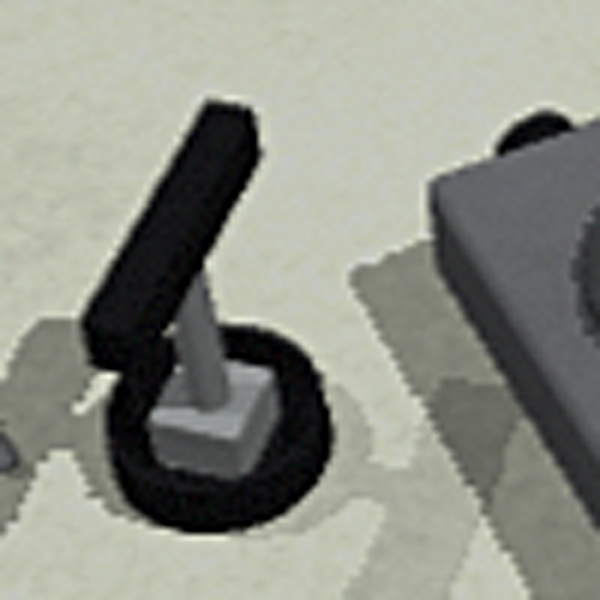

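```bash
python3 - <<'E'
from h import *
c,R,t=Rt('top'); print('cam',-R.T@t)
S=lambda x,y,z:pix2plane('top',250+(x-1.5)/4,195+(y-1.5)/4,z)
W=lambda x,y,z:pix2plane('top',385+(x-2.5)/6,220+(y-2.5)/6,z)
P=[S(*p,0.06) for p in [(36,153),(403,36),(541,440),(164,565)]]
P=np.array(P); print(P, P.mean(0)); 
print([np.linalg.norm(P[i]-P[(i+1)%4]) for i in range(4)])
for i,j in((3,0),(2,1)): d=P[j]-P[i]; print(np.degrees(np.arctan2(d[1],d[0])))
for i,j in((2,3),(1,0)): d=P[j]-P[i]; print(np.degrees(np.arctan2(d[1],d[0]))-90)
print('burner',S(284,284,.09))
for p in [(196,240),(329,196),(376,328),(240,375)]: print('bolt',S(*p,.086))
print('holder',W(234,320,.024))
for p in [(345,88),(392,106),(207,395),(250,410),(300,247)]: print('bar',W(*p,.132))
# scene
Q=lambda x,y,z:pix2plane('scene',200+(x-2.5)/6,200+(y-2.5)/6,z)
for p in [(210,103),(250,112),(88,320),(133,333)]: print('bar sc',Q(*p,.132))
print('holder sc',Q(220,428,.024))
print(pix2plane('top',172,249,.075), pix2plane('top',472,272,0), pix2plane('top',504,340,0))
E
```

```text
cam [ 0.33467931 -0.05986152  1.10937932]
[[ 0.57450571  0.09170834  0.06      ]
 [ 0.64652963 -0.0914604   0.06      ]
 [ 0.4432403  -0.16913476  0.06      ]
 [ 0.37211917  0.0125069   0.06      ]] [ 0.5090987  -0.03909498  0.06      ]
[np.float64(0.19682030354575408), np.float64(0.2176232041854149), np.float64(0.19506898462711786), np.float64(0.21733195644051653)]
21.372269402666966
20.91124509156132
21.3826449997881
21.465286169967754
burner [ 0.50904112 -0.03853401  0.09      ]
bolt [0.52919237 0.00595155 0.086     ]
bolt [ 0.5548839  -0.05805725  0.086     ]
bolt [ 0.49053149 -0.08441977  0.086     ]
bolt [ 0.4639017  -0.01975101  0.086     ]
holder [ 0.51689654 -0.25063778  0.024     ]
bar [ 0.57467342 -0.26521761  0.132     ]
bar [ 0.56967457 -0.28005551  0.132     ]
bar [ 0.47486326 -0.22375911  0.132     ]
bar [ 0.47094035 -0.2371032   0.132     ]
bar [ 0.52294183 -0.25178278  0.132     ]
bar sc [ 0.47310458 -0.2411233   0.132     ]
bar sc [ 0.47928522 -0.22703676  0.132     ]
bar sc [ 0.57185318 -0.27845726  0.132     ]
bar sc [ 0.57917338 -0.26363864  0.132     ]
holder sc [ 0.53187983 -0.25123373  0.024     ]
[0.52865473 0.25886965 0.075     ] [ 0.52857655 -0.35705657  0.        ] [ 0.39029405 -0.42288344  0.        ]
```

```bash
python3 -m crank '[0,-2.55,3.05,0,-1, 0,-2.55,3.05,0,-1, 0,-2.55,3.05,0,-1, 0,-2.55,3.05,0,-1, 0,-2.55,3.05,0,-1, 0,-2.55,3.05,0,-1, 0,-2.55,3.05,0,-1, 0,-2.55,3.05,0,-1, 0,-2.55,3.05,0,-1, 0,-2.55,3.05,0,-1]' 55; python3 -m crank '[0.5,-2.55,3.05,0,-1, 0.5,-2.55,3.05,0,-1, 0.5,-2.55,3.05,0,-1, 0.5,-2.55,3.05,0,-1, 0.5,-2.55,3.05,0,-1, 0.5,-2.55,3.05,0,-1, 0.3,-2.55,3.05,0,-1, 0,-2,2,6,-1, 0,0,0,0,-1, 0,0,0,0,-1]'
python3 - <<'E'
from h import *
s=r.observe(); im=r.snapshot('wrist'); cv2.imwrite('pics/w1.png',im[:,:,::-1]); np.savez('w1.npz',eef_pos=s['eef_pos'],orientation=s['orientation'])
for k in('clock','q','eef_pos','orientation','wrist_force','ft_torque'):print(k,np.round(s[k],4))
E
```

```text
clock: 0.93
eef_pos: [0.385, 0.2161, 0.2138]
orientation: [[-0.0, 0.289, 0.957], [-0.0, 0.957, -0.289], [-1.0, -0.0, -0.0]]
wrist_force: [1.0, 0.6, 0.4]
width: 0.0914
clock: 1.77
eef_pos: [0.5506, -0.0408, 0.1801]
orientation: [[-0.002, 0.39, 0.921], [0.001, 0.921, -0.39], [-1.0, -0.0, -0.002]]
wrist_force: [-0.7, -0.3, -0.1]
width: 0.0911
clock 1.7667
q [-9.5000e-02  3.0860e-01  1.6697e+00  4.0000e-04  1.1650e+00 -1.2654e+00]
eef_pos [ 0.5506 -0.0408  0.1801]
orientation [[-1.700e-03  3.900e-01  9.208e-01]
 [ 6.000e-04  9.208e-01 -3.900e-01]
 [-1.000e+00 -1.000e-04 -1.800e-03]]
wrist_force [-0.7183 -0.3205 -0.1178]
ft_torque [ 0.0091 -0.0082 -0.0206]
```

View pics/w1.png

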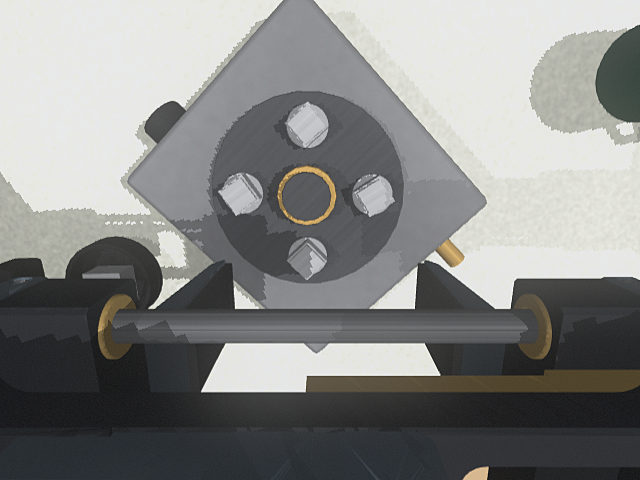

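```bash
python3 - <<'E'
import cv2
im=cv2.imread('pics/w1.png')
def crop(x,y,n,k=3):
    c=cv2.resize(im[y:y+66,x:x+66],(396,396),interpolation=cv2.INTER_CUBIC); return c
import numpy as np
A=np.hstack([crop(275,93,0),crop(340,162,0)]);cv2.imwrite('pics/w1a.png',A)
A=np.hstack([crop(208,162,0),crop(275,225,0)]);cv2.imwrite('pics/w1b.png',A)
E
```

```text
(no output)
```

View pics/w1a.png

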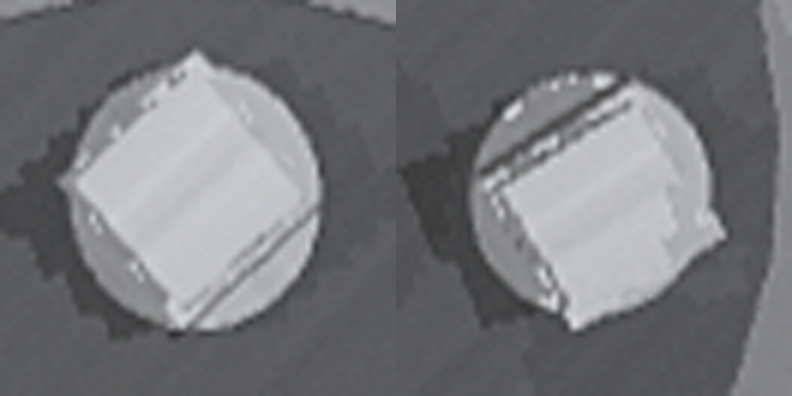

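View pics/w1b.png

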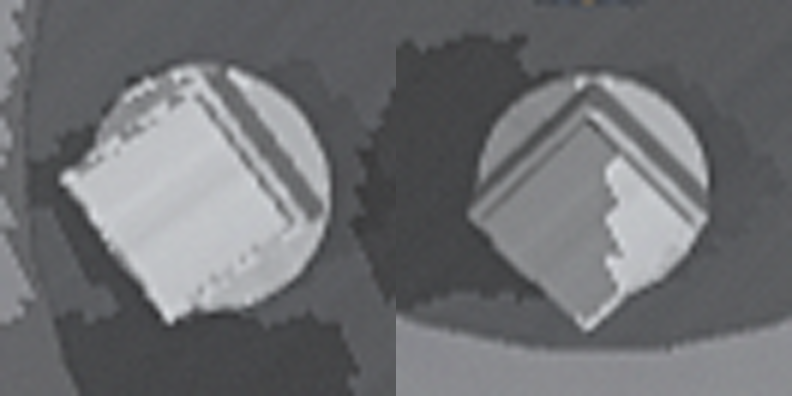

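```bash
cat > fit.py <<'E'
from h import *
from scipy.optimize import least_squares
s=dict(np.load('w1.npz'))
def boltpose(p,k):
    a=p[2]+np.pi/4+k*np.pi/2; return p[0]+.05*np.cos(a),p[1]+.05*np.sin(a),p[2]-p[3+k]
def corners(p,k,h,z):
    x,y,t=boltpose(p,k); return [np.array([x+np.cos(t)*i*h-np.sin(t)*j*h,y+np.sin(t)*i*h+np.cos(t)*j*h,z]) for i,j in((-1,-1),(1,-1),(1,1),(-1,1))]
f=lambda ox,oy,l:[(ox+(x-2.5)/6,oy+(y-2.5)/6) for x,y in l]
obs={1:f(275,93,[(79,184),(197,68),(303,197),(184,307)]),
 0:f(340,162,[(109,189),(242,98)]),
 2:f(208,162,[(195,95),(292,223)]),
 3:f(275,225,[(191,125),(297,220),(84,218)])}
def res(p):
    o=[]
    for k,l in obs.items():
        C=[wproj(s,c) for c in corners(p,k,.0095,.086)]
        for q in l:
            d=[c-np.array(q) for c in C]; o+=list(min(d,key=np.linalg.norm))
    return o
if __name__=='__main__':
    R=least_squares(res,[.509,-.039,np.radians(21.3),.1,.1,.1,.1]); p=R.x
    print(np.round(p,4),np.degrees(p[2]),np.round(R.fun,1)); np.save('p.npy',p)
    for k in range(4): print('abcd'[k],np.round(boltpose(p,k)[:2],4))
    im=cv2.imread('pics/w1.png'); K=5
    im=im[85:295,200:410]; big=cv2.resize(im,None,fx=3.8,fy=3.8,interpolation=cv2.INTER_CUBIC)
    for k in range(4):
        for h,z,c in((.0095,.086,(0,0,255)),(.011,.083,(0,255,0))):
            P=[((wproj(s,q)-[200,85]+.5)*3.8).astype(int) for q in corners(p,k,h,z)]
            cv2.polylines(big,[np.array(P)],True,c,1)
    th=np.linspace(0,2*np.pi,60)
    for rr,z in((.075,.068),(.022,.09)):
        P=[((wproj(s,[p[0]+rr*np.cos(t),p[1]+rr*np.sin(t),z])-[200,85]+.5)*3.8).astype(int) for t in th]; cv2.polylines(big,[np.array(P)],True,(255,255,0),1)
    cv2.imwrite('pics/ov1.png',big[:600,:])
    print('burner centre px pred',wproj(s,[p[0],p[1],.09]))
E
python3 fit.py
```

```text
[ 0.511  -0.0379  0.3755  0.1989  0.0519  0.173  -0.0044] 21.516296418993058 [-0.8 -0.6 -0.1 -0.6  0.6 -0.2  0.2  0.2 -0.4 -0.1 -0.1  0.6 -0.  -0.4
 -0.2  0.1  0.2 -0.6  0.3  0.8  0.4  0.9]
a [0.5309 0.0079]
b [ 0.4652 -0.018 ]
c [ 0.4911 -0.0838]
d [ 0.5569 -0.0578]
burner centre px pred [306.26946623 196.83282609]
```

View pics/ov1.png

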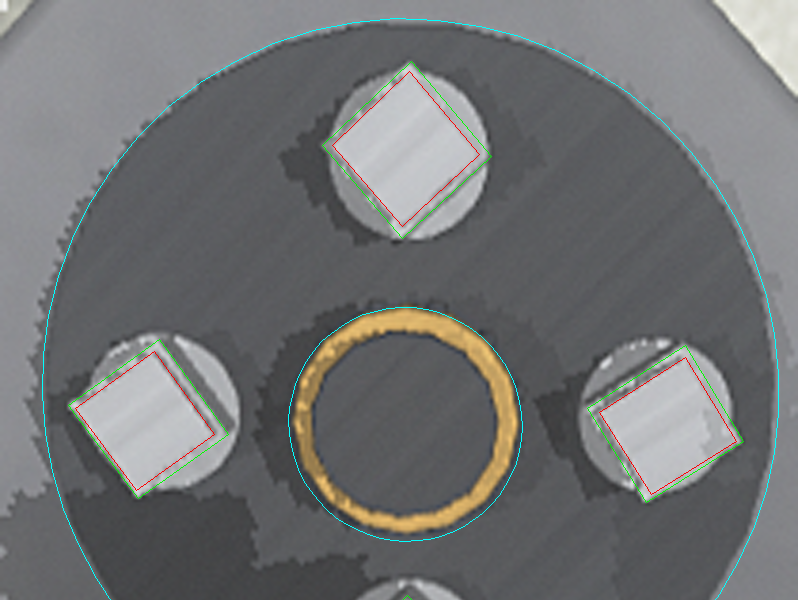

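```bash
python3 -m crank '[0,-3.4,1.63,0,-1, 0,-3.4,1.63,0,-1, 0,-3.4,1.63,0,-1, 0,-3.4,1.63,0,-1, 0,-3.4,1.63,0,-1, 0,-3.4,1.63,0,-1, 0,0,0,0,-1, 0,0,0,0,-1]'
python3 - <<'E'
from h import *
s=r.observe(); im=r.snapshot('wrist'); cv2.imwrite('pics/w2.png',im[:,:,::-1]); np.savez('w2.npz',eef_pos=s['eef_pos'],orientation=s['orientation'])
for k in('clock','q','eef_pos','wrist_force','ft_torque'):print(k,np.round(s[k],4))
E
```

```text
clock: 2.48
eef_pos: [0.5612, -0.2656, 0.1806]
orientation: [[-0.001, 0.389, 0.921], [0.001, 0.921, -0.389], [-1.0, 0.001, -0.001]]
wrist_force: [-0.7, -0.1, -0.2]
width: 0.0915
clock 2.4833
q [-4.6090e-01  4.1330e-01  1.5057e+00  7.0000e-04  1.2236e+00 -1.6325e+00]
eef_pos [ 0.5612 -0.2656  0.1806]
wrist_force [-0.7186 -0.0721 -0.1528]
ft_torque [0.0595 0.0284 0.0472]
```

View pics/w2.png

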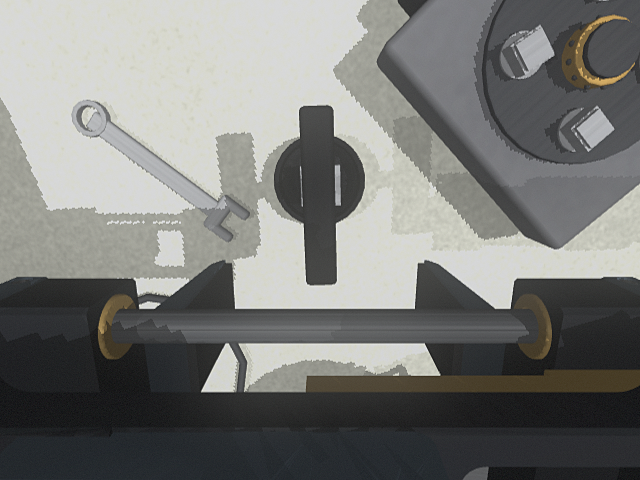

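```bash
python3 - <<'E'
import cv2
im=cv2.imread('pics/w2.png')
cv2.imwrite('pics/w2a.png',cv2.convertScaleAbs(cv2.resize(im[95:295,260:380],None,fx=3,fy=3,interpolation=cv2.INTER_CUBIC),alpha=2,beta=10))
E
```

```text
(no output)
```

View pics/w2a.png

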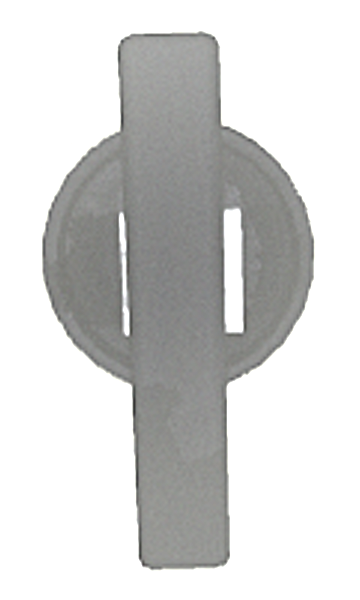

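```bash
python3 - <<'E'
from h import *
s=dict(np.load('w2.npz'))
W=lambda x,y,z:wpix2plane(s,260+(x-1)/3,95+(y-1)/3,z)
c=[W(*q,.132) for q in[(118,33),(220,32),(231,566),(141,567)]]
c=np.array(c);print(c); print([np.linalg.norm(c[i]-c[(i+1)%4]) for i in range(4)], c.mean(0))
d=c[2]+c[3]-c[0]-c[1];print('yaw',np.degrees(np.arctan2(d[1],d[0])))
# holder
L=[W(*q,.024) for q in[(43,257),(313,257),(178,120),(178,394)]];L=np.array(L);print('holder',L[:2].mean(0),np.linalg.norm(L[0]-L[1]),L[2:].mean(0),np.linalg.norm(L[2]-L[3]))
for z in (.031,.036): 
  L=np.array([W(*q,z) for q in[(118,210),(118,335),(243,208),(243,333)]]);print('socket',z,L.mean(0),[np.linalg.norm(L[0]-L[1]),np.linalg.norm(L[0]-L[2])])
o=s['orientation'];print(np.degrees(np.arctan2(o[1,2],o[0,2])))
print('tcp-local bar centre',o.T@(c.mean(0)-s['eef_pos']))
E
```

```text
[[ 0.46874862 -0.24198472  0.132     ]
 [ 0.47606948 -0.22415054  0.132     ]
 [ 0.5759863  -0.26303262  0.132     ]
 [ 0.56873484 -0.28081014  0.132     ]]
[np.float64(0.019278294695179506), np.float64(0.10721561295985796), np.float64(0.019199574685747584), np.float64(0.10725976445285594)] [ 0.52238481 -0.2524945   0.132     ]
yaw -21.242396750887046
holder [ 0.51892016 -0.25263441  0.024     ] 0.08004023878721184 [ 0.5200547 -0.2531213  0.024    ] 0.0803653658838107
socket 0.031 [ 0.52280098 -0.25339848  0.031     ] [np.float64(0.03610539989791886), np.float64(0.03588220156359485)]
socket 0.036 [ 0.5223967  -0.25316381  0.036     ] [np.float64(0.03554104674269617), np.float64(0.03532133715755019)]
-22.884898578835283
tcp-local bar centre [ 0.04867591 -0.0030835  -0.04077434]
```

```bash
python3 - <<'E'
import fit; from fit import *
import h
p=np.load('p.npy')
def res2(v):
    T0=h.wristT
    def w(s_):
        T=T0(s_).copy(); T[2,3]+=v[7]; return T
    h.wristT=w
    o=res(v[:7]); h.wristT=T0; return o
R=least_squares(res2,list(p)+[0.]);print(np.round(R.x,4),R.cost,np.sum(np.square(res(p)))/2)
E
```

```text
[ 0.5111 -0.038   0.3755  0.2072  0.052   0.1682 -0.0042  0.0011] 1.9171866241470952 2.3115975693234563
```

```bash
python3 -m crank '[0,-0.31,-2.5,-1.6,-1, 1.5,0,-1.58,0,-1, 2.5,0,0,0,-1, 2.5,0,0,0,-1, 1.55,0,0,0,-1, 0,0,0,0,-1]' 55
python3 -m crank '[0,0,0,0,1, 0,0,0,0,1, 0,0,0,0,1, 0,0,0,0,1, 0,0,0,0,1, 0,0,0,0,1]' 55
python3 - <<'E'
from h import *
s=r.observe(); im=r.snapshot('wrist'); cv2.imwrite('pics/w3.png',im[:,:,::-1]); np.savez('w3.npz',eef_pos=s['eef_pos'],orientation=s['orientation'])
for k in('clock','q','eef_pos','orientation','wrist_force','ft_torque','width'):print(k,np.round(s[k],4))
E
```

```text
clock: 3.03
eef_pos: [0.5202, -0.2493, 0.0974]
orientation: [[-0.007, 0.359, 0.933], [0.004, 0.933, -0.359], [-1.0, 0.001, -0.008]]
wrist_force: [-0.6, 0.2, -0.1]
width: 0.0913
clock: 3.53
eef_pos: [0.5229, -0.2532, 0.101]
orientation: [[0.001, 0.362, 0.932], [-0.0, 0.932, -0.362], [-1.0, 0.0, 0.001]]
wrist_force: [-0.8, -0.2, -0.5]
width: 0.0542
clock 3.5333
q [-4.7080e-01  4.2010e-01  1.7140e+00  2.0000e-04  1.0064e+00 -1.6710e+00]
eef_pos [ 0.5229 -0.2532  0.101 ]
orientation [[ 1.000e-03  3.622e-01  9.321e-01]
 [-4.000e-04  9.321e-01 -3.622e-01]
 [-1.000e+00  0.000e+00  1.100e-03]]
wrist_force [-0.813  -0.1634 -0.5174]
ft_torque [-0.0382 -0.0391  0.0243]
width 0.0542
```

View pics/w3.png

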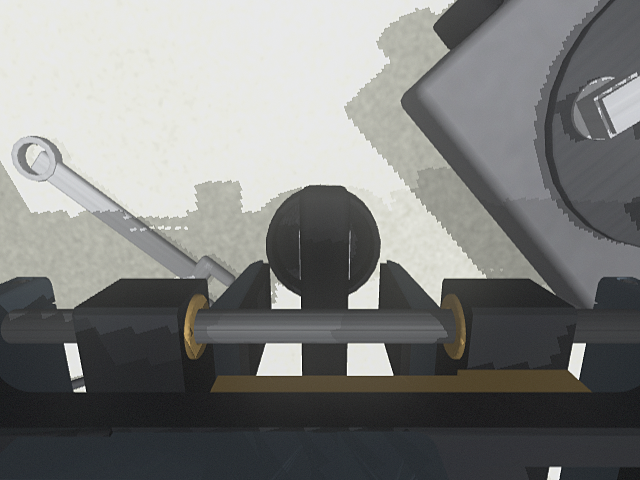

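```bash
python3 -m crank '[0,0,0,0,1, 0,0,0,0,1, 0,0,0,0,1, 0,0,0,0,1, 0,0,0,0,1, 0,0,0,0,1, 0,0,0,0,1, 0,0,0,0,1]' 55
python3 - <<'E'
from h import *
s=r.observe(); im=r.snapshot('wrist'); cv2.imwrite('pics/w4.png',cv2.convertScaleAbs(cv2.resize(im[170:320,260:410,::-1],None,fx=4,fy=4,interpolation=cv2.INTER_CUBIC),alpha=2.5,beta=10)); np.savez('w4.npz',eef_pos=s['eef_pos'],orientation=s['orientation'])
for k in('clock','q','eef_pos','orientation','wrist_force','ft_torque','width'):print(k,np.round(s[k],4))
o=np.array(s['orientation'])
for zt in (-.050,-.055,-.060): print(zt, wproj(s,s['eef_pos']+o@[-.0318,0,zt]))
E
```

```text
clock: 4.25
eef_pos: [0.5226, -0.2531, 0.1004]
orientation: [[-0.0, 0.362, 0.932], [0.0, 0.932, -0.362], [-1.0, 0.0, -0.0]]
wrist_force: [-0.3, -1.2, 0.4]
width: 0.0193
clock 4.25
q [-0.4708  0.4208  1.7146  0.      1.0062 -1.671 ]
eef_pos [ 0.5226 -0.2531  0.1004]
orientation [[-1.000e-04  3.621e-01  9.321e-01]
 [ 0.000e+00  9.321e-01 -3.621e-01]
 [-1.000e+00  0.000e+00 -1.000e-04]]
wrist_force [-0.2581 -1.1933  0.3872]
ft_torque [-0.0792  0.04    0.0434]
width 0.0193
-0.05 [323.92823511 203.75929638]
-0.055 [323.9314455  190.62994648]
-0.06 [323.93471426 177.26186541]
```

View pics/w4.png

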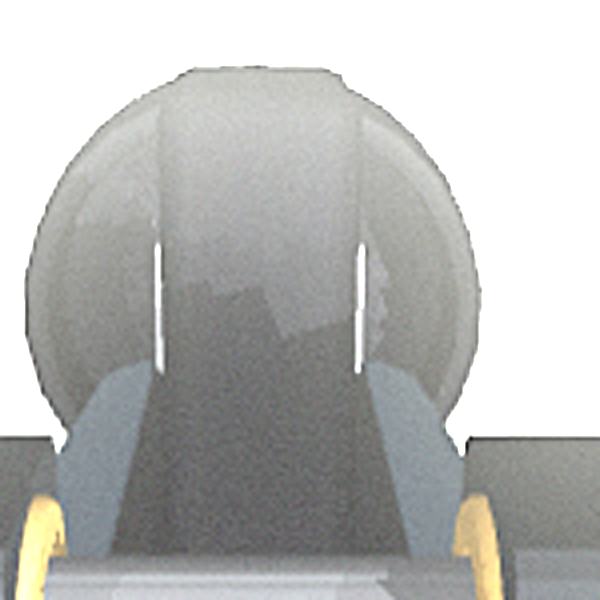

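```bash
python3 -m crank '[-1,0,0,0,1, -2.5,0,0,0,1, -3,0,0,0,1, -3.2,0,0,0,1, 0,3.08,-1.08,0,1, 0,3.08,-1.08,0,1, 0,3.08,-1.08,0,1, 0,3.08,-1.08,0,1, 0,3.08,-1.08,0,1, 0,3.08,-1.08,0,1]' 58
python3 -m crank '[0,3.08,-1.08,0,1, 0,3.08,-1.08,0,1, 0,0,0,-5.2,1, 0,0,0,-5.2,1, 0,0,0,-5.2,1, 0,0,0,-5.2,1, 0,0,0,-5.2,1, 0,0,0,-5.2,1, 0,0,0,0,1, 0,0,0,0,1]'
cat > st.py <<'E'
from h import *
import sys
def st(name=None):
    s=r.observe(); o=np.array(s['orientation'])
    print('t %.2f'%s['clock'],'pos',np.round(s['eef_pos'],4),'zyaw %.2f'%np.degrees(np.arctan2(o[1,2],o[0,2])),'tilt',np.round(o[:2,0],3),'F',np.round(s['wrist_force'],1),'T',np.round(s['ft_torque'],3),'w %.4f'%s['width'],'q6 %.2f'%s['q'][5])
    return s
if __name__=='__main__': st()
E
python3 - <<'E'
from st import *
s=st()
for n in('wrist','scene','top'):
    im=r.snapshot(n); cv2.imwrite(f'pics/{n}5.png',im[:,:,::-1])
np.savez('w5.npz',eef_pos=s['eef_pos'],orientation=s['orientation'])
im=cv2.imread('pics/scene5.png'); cv2.imwrite('pics/s5.png',cv2.resize(im[150:270,260:420],None,fx=5,fy=5,interpolation=cv2.INTER_CUBIC))
im=cv2.imread('pics/top5.png'); cv2.imwrite('pics/t5.png',cv2.resize(im[195:345,250:400],None,fx=4,fy=4,interpolation=cv2.INTER_CUBIC))
E
```

```text
clock: 5.13
eef_pos: [0.5286, -0.0558, 0.1978]
orientation: [[-0.0, 0.362, 0.932], [0.0, 0.932, -0.362], [-1.0, 0.0, -0.0]]
wrist_force: [1.3, -0.4, -2.0]
width: 0.0198
clock: 5.97
eef_pos: [0.5311, 0.008, 0.1976]
orientation: [[-0.0, -0.171, 0.985], [0.0, 0.985, 0.171], [-1.0, 0.0, -0.0]]
wrist_force: [-0.4, -0.5, -2.8]
width: 0.0196
t 5.97 pos [0.5311 0.008  0.1976] zyaw 9.83 tilt [-0.  0.] F [-0.4 -0.5 -2.8] T [ 0.009 -0.001 -0.02 ] w 0.0196 q6 -1.75
```

View pics/s5.png

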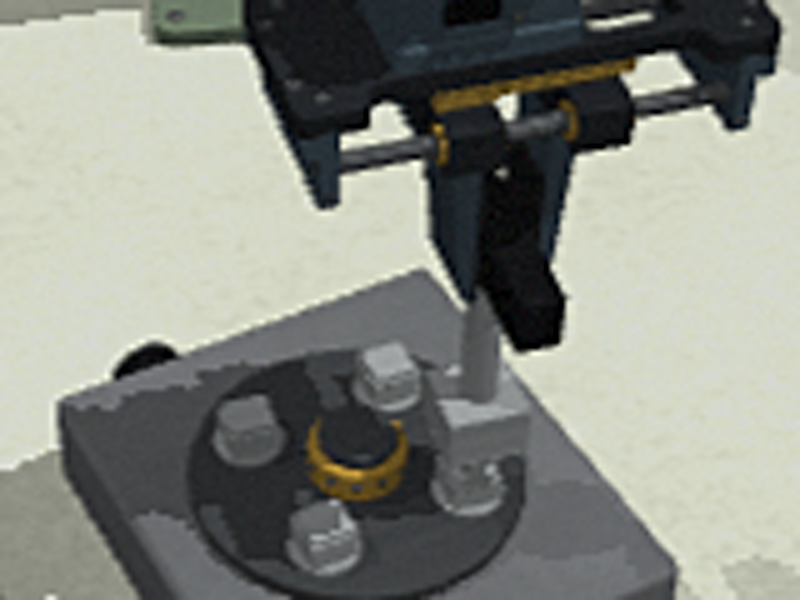

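View pics/wrist5.png

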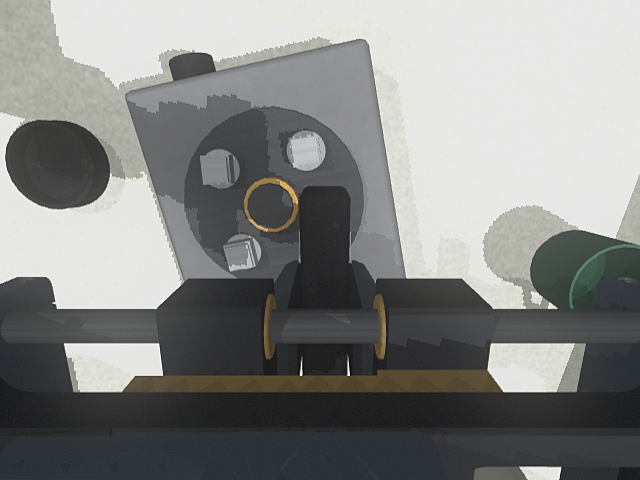

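View pics/t5.png

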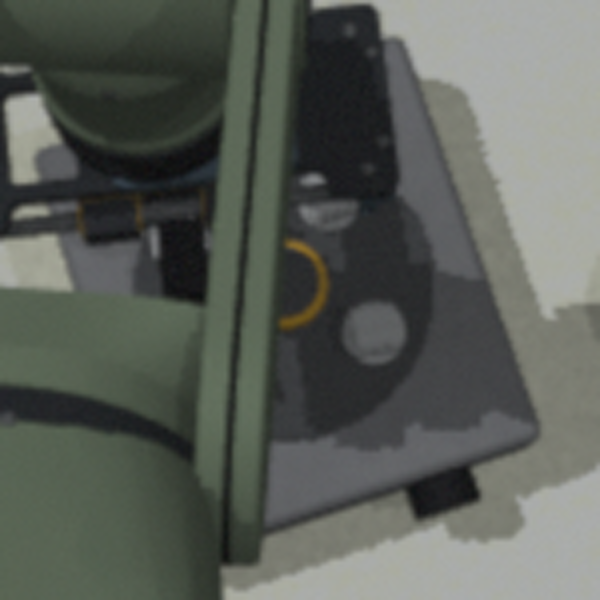

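```bash
python3 - <<'E'
from fit import *
p=np.load('p.npy'); s=dict(np.load('w5.npz'))
im=cv2.imread('pics/wrist5.png'); K=4;ox,oy=170,95
big=cv2.resize(im[oy:oy+200,ox:ox+200],None,fx=K,fy=K,interpolation=cv2.INTER_CUBIC)
def pl(pts,c,pr,ox,oy,K,img): cv2.polylines(img,[np.array([((pr(q)-[ox,oy]+.5)*K) for q in pts]).astype(int)],True,c,1)
W=lambda q:wproj(s,q)
for k in (1,2,3):
    pl(corners(p,k,.0095,.086),(0,0,255),W,ox,oy,K,big); pl(corners(p,k,.011,.083),(0,255,0),W,ox,oy,K,big)
th=np.linspace(0,2*np.pi,60)
for rr,z in((.075,.068),(.022,.09)): pl([[p[0]+rr*np.cos(t),p[1]+rr*np.sin(t),z] for t in th],(255,255,0),W,ox,oy,K,big)
cv2.imwrite('pics/ov5.png',big[:600])
# scene
im=cv2.imread('pics/scene5.png');K=6;ox,oy=290,190
big=cv2.resize(im[oy:oy+100,ox:ox+120],None,fx=K,fy=K,interpolation=cv2.INTER_CUBIC)
S=lambda q:proj('scene',q)
for k in range(4):
    pl(corners(p,k,.0095,.086),(0,0,255),S,ox,oy,K,big)
o=s['orientation'];e=s['eef_pos']
for off,col in((0,(255,0,255)),):
  for zz in (.0944,.0944-.02-.005):
    pl([e+o@[zz,y,off+z] for y,z in((-.0173,-.0173),(.0173,-.0173),(.0173,.0173),(-.0173,.0173))],col,S,ox,oy,K,big)
  for zz in (-.0188-.013,-.0188+.013):
    pl([e+o@[zz,y,off+z] for y,z in((-.01,-.055),(.01,-.055),(.01,.055),(-.01,.055))],col,S,ox,oy,K,big)
cv2.imwrite('pics/ov5s.png',big)
E
```

```text
(no output)
```

View pics/ov5.png

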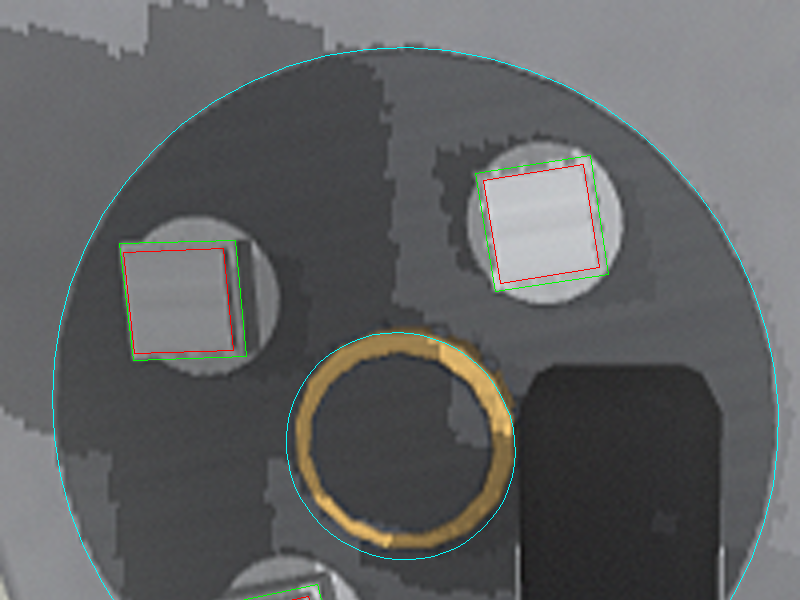

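View pics/ov5s.png

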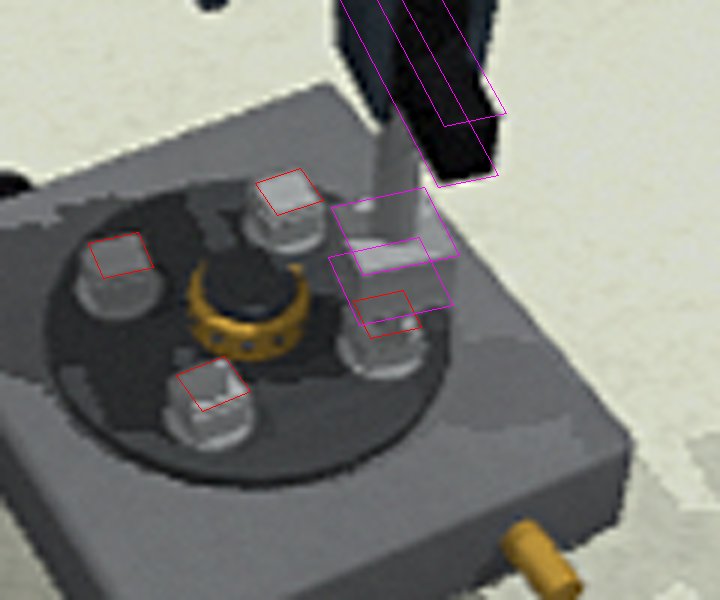

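```bash
python3 -m crank '[0.8,0,0.06,0,1, 0.7,0,0,0,1, 0.2,0,0,0,1, 0.2,0,0,0,1, 0,0,0,0,1]'; python3 st.py
```

```text
clock: 6.53
eef_pos: [0.5315, 0.0081, 0.1776]
orientation: [[-0.002, -0.173, 0.985], [0.0, 0.985, 0.173], [-1.0, 0.0, -0.001]]
wrist_force: [-0.2, 0.5, -2.6]
width: 0.0198
t 6.53 pos [0.5315 0.0081 0.1776] zyaw 9.96 tilt [-0.002  0.   ] F [-0.2  0.5 -2.6] T [0.066 0.061 0.029] w 0.0198 q6 -1.75
```

```bash
python3 -m crank '[0.3,0,0,0,1, 0.3,0,0,0,1, 0,0,0,0,1]'; python3 st.py; python3 -m crank '[0.3,0,0,0,1, 0.3,0,0,0,1, 0,0,0,0,1]'; python3 st.py
```

```text
clock: 6.78
eef_pos: [0.5316, 0.008, 0.1718]
orientation: [[-0.001, -0.173, 0.985], [0.0, 0.985, 0.173], [-1.0, 0.0, -0.001]]
wrist_force: [-0.2, -0.1, -2.9]
width: 0.0201
t 6.78 pos [0.5316 0.008  0.1718] zyaw 9.96 tilt [-0.001  0.   ] F [-0.2 -0.1 -2.9] T [ 0.017 -0.036 -0.025] w 0.0201 q6 -1.75
clock: 7.03
eef_pos: [0.5317, 0.0081, 0.1657]
orientation: [[-0.001, -0.173, 0.985], [0.0, 0.985, 0.173], [-1.0, 0.0, -0.001]]
wrist_force: [-1.0, -0.1, -2.1]
width: 0.0197
t 7.03 pos [0.5317 0.0081 0.1657] zyaw 9.96 tilt [-0.001  0.   ] F [-1.  -0.1 -2.1] T [0.04  0.094 0.009] w 0.0197 q6 -1.75
```

```bash
python3 -m crank '[0,0,0,3.5,1, 0,0,0,3.5,1, 0,0,0,3.5,1, 0,0,0,3.5,1, 0,0,0,0,1]'; python3 st.py; python3 -m crank '[0,0,0,3,1, 0,0,0,3,1]'; python3 st.py
```

```text
clock: 7.45
eef_pos: [0.5309, 0.0077, 0.166]
orientation: [[-0.002, 0.071, 0.997], [-0.001, 0.997, -0.071], [-1.0, -0.001, -0.002]]
wrist_force: [-2.2, -2.9, -3.5]
width: 0.0197
t 7.45 pos [0.5309 0.0077 0.166 ] zyaw -4.06 tilt [-0.002 -0.001] F [-2.2 -2.9 -3.5] T [-0.345  0.669 -0.057] w 0.0197 q6 -1.51
clock: 7.62
eef_pos: [0.5309, 0.0076, 0.166]
orientation: [[-0.002, 0.174, 0.985], [-0.001, 0.985, -0.174], [-1.0, -0.001, -0.002]]
wrist_force: [-2.1, -1.5, -3.3]
width: 0.0197
t 7.62 pos [0.5309 0.0076 0.166 ] zyaw -10.04 tilt [-0.002 -0.001] F [-2.1 -1.5 -3.3] T [-0.315  0.716  0.129] w 0.0197 q6 -1.40
```

```bash
python3 -m crank '[0,0,0,3.4,1, 0,0,0,3.4,1, 0,0,0,3.4,1, 0,0,0,3.4,1, 0,0,0,3.4,1]'; python3 st.py; python3 -m crank '[0,0,0,-3.5,1, 0,0,0,-3,1, 0,0,0,0,1]'; python3 st.py
```

```text
clock: 8.03
eef_pos: [0.531, 0.0078, 0.166]
orientation: [[-0.002, 0.455, 0.89], [-0.001, 0.89, -0.455], [-1.0, -0.002, -0.002]]
wrist_force: [-1.8, -1.7, -3.1]
width: 0.0193
t 8.03 pos [0.531  0.0078 0.166 ] zyaw -27.07 tilt [-0.002 -0.001] F [-1.8 -1.7 -3.1] T [-0.297  0.639  0.174] w 0.0193 q6 -1.10
clock: 8.28
eef_pos: [0.5319, 0.0082, 0.1663]
orientation: [[0.0, 0.349, 0.937], [0.0, 0.937, -0.349], [-1.0, 0.0, -0.0]]
wrist_force: [-1.6, -0.2, -3.4]
width: 0.02
t 8.28 pos [0.5319 0.0082 0.1663] zyaw -20.41 tilt [0. 0.] F [-1.6 -0.2 -3.4] T [-0.061  0.226  0.054] w 0.0200 q6 -1.22
```

```bash
python3 -m crank '[-1.5,0,0,0,1, -1.6,0,0,-2,1, 0,0,0,-6,1, 0,0,0,-6,1, 0,0,0,-6,1, 0,0,0,-6,1, 0,0,0,-6,1, 0,-2.73,-1.94,0,1, 0,-2.73,-1.94,0,1, 0,-2.73,-1.94,0,1]';python3 -m crank '[0,0,0,0,1, 0,0,0,0,1]'; python3 st.py
```

```text
clock: 9.12
eef_pos: [0.4914, -0.0844, 0.1976]
orientation: [[0.002, -0.2, 0.98], [-0.0, 0.98, 0.2], [-1.0, -0.001, 0.002]]
wrist_force: [0.0, -1.0, -2.6]
width: 0.0201
clock: 9.28
eef_pos: [0.4913, -0.0849, 0.1978]
orientation: [[0.002, -0.195, 0.981], [0.0, 0.981, 0.195], [-1.0, -0.0, 0.002]]
wrist_force: [0.5, 0.8, -3.1]
width: 0.02
t 9.28 pos [ 0.4913 -0.0849  0.1978] zyaw 11.27 tilt [0.002 0.   ] F [ 0.5  0.8 -3.1] T [ 0.082 -0.007  0.01 ] w 0.0200 q6 -1.96
```

```bash
python3 -m crank '[0.8,0.08,0,0,1, 0.7,0,0,0,1, 0.3,0,0,0,1, 0,0,0,0,1]';python3 st.py;  python3 -m crank '[0.4,0,0,0,1, 0,0,0,0,1]';python3 st.py
```

```text
clock: 9.62
eef_pos: [0.4905, -0.082, 0.178]
orientation: [[-0.003, -0.2, 0.98], [0.001, 0.98, 0.2], [-1.0, 0.001, -0.002]]
wrist_force: [1.1, 0.9, -2.8]
width: 0.0196
t 9.62 pos [ 0.4905 -0.082   0.178 ] zyaw 11.54 tilt [-0.003  0.001] F [ 1.1  0.9 -2.8] T [ 0.051  0.029 -0.021] w 0.0196 q6 -1.96
clock: 9.78
eef_pos: [0.4913, -0.0828, 0.1749]
orientation: [[-0.0, -0.2, 0.98], [-0.0, 0.98, 0.2], [-1.0, -0.0, -0.0]]
wrist_force: [0.2, 0.2, -3.4]
width: 0.0202
t 9.78 pos [ 0.4913 -0.0828  0.1749] zyaw 11.52 tilt [-0. -0.] F [ 0.2  0.2 -3.4] T [-0.096 -0.062 -0.013] w 0.0202 q6 -1.96
```

```bash
python3 -m crank '[0.3,-0.09,0,0,1, 0.3,0,0,0,1, 0.3,0,0,0,1, 0,0,0,0,1, 0,0,0,0,1]';python3 st.py
```

```text
clock: 10.2
eef_pos: [0.491, -0.0838, 0.1662]
orientation: [[-0.001, -0.199, 0.98], [0.0, 0.98, 0.199], [-1.0, 0.0, -0.0]]
wrist_force: [0.2, 0.3, -3.2]
width: 0.0196
t 10.20 pos [ 0.491  -0.0838  0.1662] zyaw 11.46 tilt [-0.001  0.   ] F [ 0.2  0.3 -3.2] T [ 0.046  0.034 -0.003] w 0.0196 q6 -1.96
```

```bash
python3 -m crank '[0,0,0,3.5,1, 0,0,0,3.5,1, 0,0,0,3.5,1, 0,0,0,3.5,1, 0,0,0,3.5,1]'; python3 st.py; python3 -m crank '[0,0,0,3.5,1, 0,0,0,3.5,1, 0,0,0,3.5,1, 0,0,0,3.5,1, 0,0,0,3.5,1, 0,0,0,3.5,1, 0,0,0,0,1]'; python3 st.py;python3 -m crank '[0,0,0,-3.5,1, 0,0,0,-3.5,1, 0,0,0,0,1]'; python3 st.py; 
```

```text
clock: 10.62
eef_pos: [0.4908, -0.0842, 0.1665]
orientation: [[-0.001, 0.108, 0.994], [-0.001, 0.994, -0.108], [-1.0, -0.001, -0.001]]
wrist_force: [-0.7, -1.4, -2.5]
width: 0.0199
t 10.62 pos [ 0.4908 -0.0842  0.1665] zyaw -6.18 tilt [-0.001 -0.001] F [-0.7 -1.4 -2.5] T [-0.132  0.259  0.208] w 0.0199 q6 -1.66
clock: 11.2
eef_pos: [0.4908, -0.084, 0.1665]
orientation: [[-0.001, 0.455, 0.89], [-0.0, 0.89, -0.455], [-1.0, -0.0, -0.001]]
wrist_force: [-0.1, -0.8, -3.4]
width: 0.0199
t 11.20 pos [ 0.4908 -0.084   0.1665] zyaw -27.08 tilt [-0.001 -0.   ] F [-0.1 -0.8 -3.4] T [-0.139  0.252  0.006] w 0.0199 q6 -1.29
clock: 11.45
eef_pos: [0.4914, -0.0839, 0.1666]
orientation: [[0.001, 0.34, 0.94], [0.0, 0.94, -0.34], [-1.0, 0.0, 0.001]]
wrist_force: [-0.2, 0.4, -2.4]
width: 0.0197
t 11.45 pos [ 0.4914 -0.0839  0.1666] zyaw -19.91 tilt [0.001 0.   ] F [-0.2  0.4 -2.4] T [-0.047 -0.021 -0.031] w 0.0197 q6 -1.42
```

```bash
python3 -m crank '[-1.5,0,0,0,1, -1.6,0,0,-2.4,1, 0,0,0,-6,1, 0,0,0,-6,1, 0,0,0,-6,1, 0,0,0,-6,1, 0,0,0,-6,1, 0,0,0,-6,1, 0,3.5,-0.2,0,1, 0,3.5,-0.2,0,1]';python3 -m crank '[0.5,0,0,0,1, 0.5,0,0,0,1, 0.3,0,0,0,1, 0,0,0,0,1]'; python3 st.py
```

```text
clock: 12.28
eef_pos: [0.4657, -0.0189, 0.1974]
orientation: [[0.001, -0.311, 0.95], [0.0, 0.95, 0.311], [-1.0, 0.0, 0.001]]
wrist_force: [0.9, 1.0, -3.7]
width: 0.0201
clock: 12.62
eef_pos: [0.4653, -0.0193, 0.1837]
orientation: [[-0.001, -0.314, 0.949], [-0.0, 0.949, 0.314], [-1.0, 0.0, -0.001]]
wrist_force: [0.1, -0.1, -3.1]
width: 0.0195
t 12.62 pos [ 0.4653 -0.0193  0.1837] zyaw 18.33 tilt [-0.001 -0.   ] F [ 0.1 -0.1 -3.1] T [0.02  0.03  0.045] w 0.0195 q6 -1.96
```

```bash
python3 -m crank '[0.4,0.11,0,0,1, 0.4,0,0,0,1, 0,0,0,0,1]'; python3 st.py;python3 -m crank '[0.5,0,0,0,1, 0.45,0,0,0,1, 0,0,0,0,1]'; python3 st.py
```

```text
clock: 12.87
eef_pos: [0.4646, -0.0181, 0.1755]
orientation: [[-0.002, -0.314, 0.949], [0.0, 0.949, 0.314], [-1.0, 0.001, -0.002]]
wrist_force: [-1.0, -0.3, -1.5]
width: 0.0198
t 12.87 pos [ 0.4646 -0.0181  0.1755] zyaw 18.31 tilt [-0.002  0.   ] F [-1.  -0.3 -1.5] T [-0.007  0.043  0.019] w 0.0198 q6 -1.95
clock: 13.12
eef_pos: [0.4643, -0.0178, 0.1659]
orientation: [[-0.002, -0.315, 0.949], [0.0, 0.949, 0.315], [-1.0, 0.001, -0.002]]
wrist_force: [-0.6, -0.0, -3.6]
width: 0.0196
t 13.12 pos [ 0.4643 -0.0178  0.1659] zyaw 18.35 tilt [-0.002  0.   ] F [-0.6 -0.  -3.6] T [-0.008  0.04   0.008] w 0.0196 q6 -1.95
```

```bash
python3 -m crank '[0,0,0,3.75,1, 0,0,0,3.75,1, 0,0,0,3.75,1, 0,0,0,3.75,1, 0,0,0,3.75,1]'; python3 st.py; python3 -m crank '[0,0,0,3.75,1, 0,0,0,3.75,1, 0,0,0,3.75,1, 0,0,0,3.75,1, 0,0,0,3.75,1, 0,0,0,3.75,1, 0,0,0,0,1]'; python3 st.py;python3 -m crank '[0,0,0,-3.5,1, 0,0,0,-3.5,1, 0,0,0,0,1]'; python3 st.py; 
```

```text
clock: 13.53
eef_pos: [0.4647, -0.0183, 0.1667]
orientation: [[-0.001, 0.009, 1.0], [-0.001, 1.0, -0.009], [-1.0, -0.001, -0.001]]
wrist_force: [-0.5, -1.1, -3.5]
width: 0.02
t 13.53 pos [ 0.4647 -0.0183  0.1667] zyaw -0.51 tilt [-0.001 -0.001] F [-0.5 -1.1 -3.5] T [-0.388  0.015  0.141] w 0.0200 q6 -1.62
clock: 14.12
eef_pos: [0.4648, -0.0181, 0.1667]
orientation: [[-0.001, 0.389, 0.921], [-0.001, 0.921, -0.389], [-1.0, -0.001, -0.0]]
wrist_force: [-0.8, -1.7, -4.3]
width: 0.02
t 14.12 pos [ 0.4648 -0.0181  0.1667] zyaw -22.91 tilt [-0.001 -0.001] F [-0.8 -1.7 -4.3] T [-0.363  0.034  0.035] w 0.0200 q6 -1.23
clock: 14.37
eef_pos: [0.4651, -0.0176, 0.167]
orientation: [[0.0, 0.271, 0.962], [0.0, 0.962, -0.271], [-1.0, 0.0, 0.0]]
wrist_force: [0.7, -0.6, -3.5]
width: 0.0196
t 14.37 pos [ 0.4651 -0.0176  0.167 ] zyaw -15.75 tilt [0. 0.] F [ 0.7 -0.6 -3.5] T [0.026 0.022 0.03 ] w 0.0196 q6 -1.36
```

```bash
python3 -m crank '[-1.5,0,0,0,1, -1.6,0,0,-1.2,1, 0,0,0,-6,1, 0,0,0,-6,1, 0,0,0,-6,1, 0,0,0,-6,1, 0,0,0,-6,1, 0,0,0,-6,1, 0,-2.37,2.35,0,1, 0,-2.37,2.35,0,1]';python3 -m crank '[0,-2.37,2.35,0,1, 0,0,0,0,1, 0.3,0,0,0,1, 0,0,0,0,1, 0,0,0,0,1]'; python3 - <<'E'
from st import *
s=st()
for n in('wrist',):
    im=r.snapshot(n); cv2.imwrite(f'pics/{n}6.png',im[:,:,::-1])
np.savez('w6.npz',eef_pos=s['eef_pos'],orientation=s['orientation'])
from fit import *
p=np.load('p.npy'); p[3:]=[.73,.65,.73,0]
im=im[:,:,::-1]; K=4;ox,oy=170,35
big=cv2.resize(np.ascontiguousarray(im[oy:oy+200,ox:ox+200]),None,fx=K,fy=K,interpolation=cv2.INTER_CUBIC)
def pl(pts,c,pr,ox,oy,K,img): cv2.polylines(img,[np.array([((pr(q)-[ox,oy]+.5)*K) for q in pts]).astype(int)],True,c,1)
W=lambda q:wproj(s,q)
for k in (0,1,2):
    pl(corners(p,k,.0095,.086),(0,0,255),W,ox,oy,K,big)
cv2.imwrite('pics/ov6.png',big[:600])
E
```

```text
clock: 15.2
eef_pos: [0.5257, -0.0445, 0.1983]
orientation: [[0.0, -0.364, 0.931], [0.0, 0.931, 0.364], [-1.0, 0.0, 0.0]]
wrist_force: [0.5, -0.3, -1.5]
width: 0.0193
clock: 15.62
eef_pos: [0.5553, -0.0578, 0.1945]
orientation: [[-0.002, -0.364, 0.932], [0.001, 0.932, 0.364], [-1.0, 0.001, -0.001]]
wrist_force: [0.8, -0.4, -2.4]
width: 0.0199
t 15.62 pos [ 0.5553 -0.0578  0.1945] zyaw 21.32 tilt [-0.002  0.001] F [ 0.8 -0.4 -2.4] T [0.032 0.04  0.028] w 0.0199 q6 -2.07
```

View pics/ov6.png

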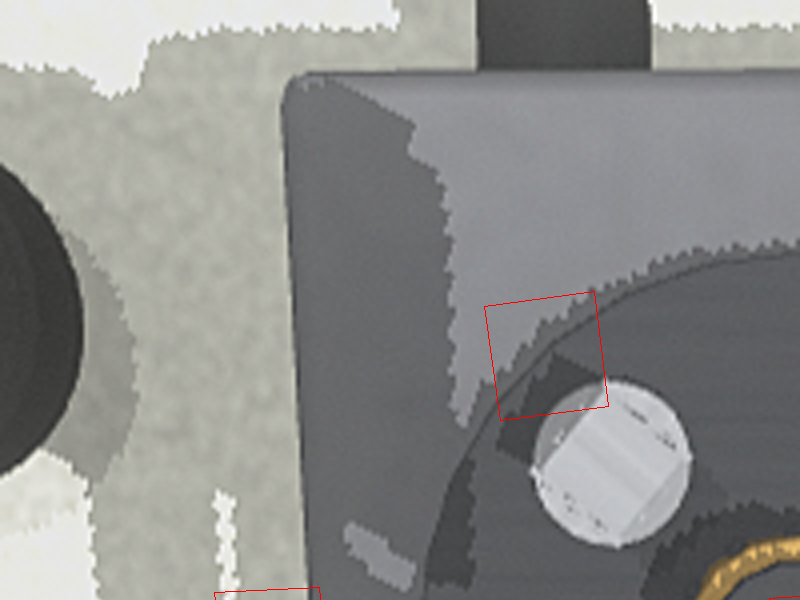

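```bash
python3 - <<'E'
from fit import *
s=dict(np.load('w6.npz'))
p=np.load('p.npy'); p[3:]=[.73,.65,.73,0]
im=cv2.imread('pics/wrist6.png'); K=4;ox,oy=235,95
big=cv2.resize(np.ascontiguousarray(im[oy:oy+200,ox:ox+200]),None,fx=K,fy=K,interpolation=cv2.INTER_CUBIC)
def pl(pts,c,pr,ox,oy,K,img): cv2.polylines(img,[np.array([((pr(q)-[ox,oy]+.5)*K) for q in pts]).astype(int)],True,c,1)
W=lambda q:wproj(s,q)
for k in (0,1,2):
    pl(corners(p,k,.0095,.086),(0,0,255),W,ox,oy,K,big)
cv2.imwrite('pics/ov6b.png',big[:600])
E
```

```text
(no output)
```

View pics/ov6b.png

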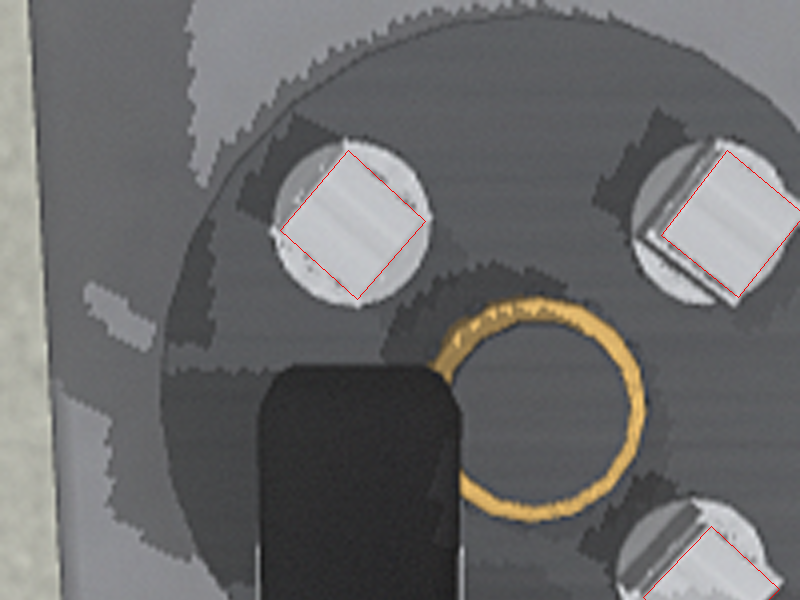

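```bash
python3 -m crank '[0.7,-0.06,0.11,0,1, 0.6,0,0,0,1, 0.4,0,0,0,1, 0,0,0,0,1, 0,0,0,0,1]'; python3 st.py;python3 -m crank '[0.4,0,0,0,1, 0.4,0,0,0,1, 0.3,0,0,0,1, 0,0,0,0,1]'; python3 st.py
```

```text
clock: 16.08
eef_pos: [0.5574, -0.0583, 0.1775]
orientation: [[-0.001, -0.364, 0.932], [0.0, 0.932, 0.364], [-1.0, 0.001, -0.001]]
wrist_force: [-0.4, 0.3, -2.6]
width: 0.0195
t 16.08 pos [ 0.5574 -0.0583  0.1775] zyaw 21.32 tilt [-0.001  0.   ] F [-0.4  0.3 -2.6] T [ 0.039  0.072 -0.031] w 0.0195 q6 -2.07
clock: 16.42
eef_pos: [0.5574, -0.0583, 0.166]
orientation: [[-0.001, -0.363, 0.932], [0.0, 0.932, 0.363], [-1.0, 0.001, -0.001]]
wrist_force: [0.2, -0.8, -3.4]
width: 0.0197
t 16.42 pos [ 0.5574 -0.0583  0.166 ] zyaw 21.31 tilt [-0.001  0.   ] F [ 0.2 -0.8 -3.4] T [ 0.07  -0.004  0.022] w 0.0197 q6 -2.07
```

```bash
python3 -m crank '[0,0.05,-0.07,3.7,1, 0,0,0,3.7,1, 0,0,0,3.7,1, 0,0,0,3.7,1, 0,0,0,3.7,1, 0,0,0,3.7,1]'; python3 st.py; python3 -m crank '[0,0,0,3.7,1, 0,0,0,3.7,1, 0,0,0,3.7,1, 0,0,0,3.7,1, 0,0,0,3.7,1, 0,0,0,3.7,1, 0,0,0,0,1]'; python3 st.py;
```

```text
clock: 16.92
eef_pos: [0.5565, -0.0583, 0.1667]
orientation: [[-0.001, 0.018, 1.0], [-0.0, 1.0, -0.018], [-1.0, -0.0, -0.001]]
wrist_force: [-1.4, -0.6, -2.3]
width: 0.0201
t 16.92 pos [ 0.5565 -0.0583  0.1667] zyaw -1.03 tilt [-0.001 -0.   ] F [-1.4 -0.6 -2.3] T [-0.072  0.263  0.115] w 0.0201 q6 -1.68
clock: 17.5
eef_pos: [0.5566, -0.0582, 0.1667]
orientation: [[-0.001, 0.393, 0.92], [0.0, 0.92, -0.393], [-1.0, -0.0, -0.001]]
wrist_force: [-1.2, 0.7, -2.6]
width: 0.0199
t 17.50 pos [ 0.5566 -0.0582  0.1667] zyaw -23.13 tilt [-0.001  0.   ] F [-1.2  0.7 -2.6] T [-0.045  0.199  0.011] w 0.0199 q6 -1.29
```

```bash
sed -i "s/'q6 %.2f'%s\['q'\]\[5\])/'q6 %.4f'%s['q'][5],'e6 %.3f'%s['joint_efforts'][5])/" st.py; python3 -m crank '[0,0,0,3.6,1, 0,0,0,3.6,1, 0,0,0,3.6,1, 0,0,0,3.6,1]';python3 st.py; python3 -m crank '[0,0,0,3.6,1, 0,0,0,3.6,1, 0,0,0,3.6,1, 0,0,0,2.6,1]'; python3 st.py;python3 -m crank '[0,0,0,1,1]'; python3 st.py;python3 -m crank '[0,0,0,1,1]'; python3 st.py
```

```text
clock: 17.83
eef_pos: [0.5566, -0.0581, 0.1667]
orientation: [[-0.001, 0.609, 0.793], [0.0, 0.793, -0.609], [-1.0, -0.0, -0.001]]
wrist_force: [-0.3, 0.1, -2.0]
width: 0.0196
t 17.83 pos [ 0.5566 -0.0581  0.1667] zyaw -37.54 tilt [-0.001  0.   ] F [-0.3  0.1 -2. ] T [0.028 0.175 0.087] w 0.0196 q6 -1.0404 e6 -0.478
clock: 18.17
eef_pos: [0.5568, -0.0581, 0.1667]
orientation: [[-0.001, 0.776, 0.63], [0.0, 0.63, -0.776], [-1.0, -0.0, -0.001]]
wrist_force: [-0.9, 0.8, -3.8]
width: 0.0198
t 18.17 pos [ 0.5568 -0.0581  0.1667] zyaw -50.92 tilt [-0.001  0.   ] F [-0.9  0.8 -3.8] T [0.03  0.157 0.145] w 0.0198 q6 -0.8068 e6 -0.200
clock: 18.25
eef_pos: [0.5568, -0.0581, 0.1667]
orientation: [[-0.0, 0.787, 0.618], [0.0, 0.618, -0.787], [-1.0, -0.0, -0.001]]
wrist_force: [-0.1, -0.1, -2.8]
width: 0.0202
t 18.25 pos [ 0.5568 -0.0581  0.1667] zyaw -51.86 tilt [-0.  0.] F [-0.1 -0.1 -2.8] T [-0.015  0.126  0.142] w 0.0202 q6 -0.7904 e6 0.162
clock: 18.33
eef_pos: [0.5567, -0.0581, 0.1667]
orientation: [[-0.001, 0.797, 0.604], [0.0, 0.604, -0.797], [-1.0, -0.0, -0.001]]
wrist_force: [-0.1, 0.4, -3.9]
width: 0.0194
t 18.33 pos [ 0.5567 -0.0581  0.1667] zyaw -52.85 tilt [-0.001  0.   ] F [-0.1  0.4 -3.9] T [0.054 0.141 0.136] w 0.0194 q6 -0.7733 e6 -0.031
```

```bash
python3 -m crank '[0,0,0,1,1, 0,0,0,1,1]'; python3 st.py;python3 -m crank '[0,0,0,1,1]'; python3 st.py;python3 -m crank '[0,0,0,1,1]'; python3 st.py
```

```text
clock: 18.5
eef_pos: [0.5568, -0.0581, 0.1667]
orientation: [[-0.0, 0.818, 0.575], [0.0, 0.575, -0.818], [-1.0, -0.0, -0.001]]
wrist_force: [-0.0, 0.9, -4.9]
width: 0.0194
t 18.50 pos [ 0.5568 -0.0581  0.1667] zyaw -54.92 tilt [-0.  0.] F [-0.   0.9 -4.9] T [0.154 0.138 0.122] w 0.0194 q6 -0.7371 e6 -0.056
clock: 18.58
eef_pos: [0.5568, -0.0581, 0.1667]
orientation: [[-0.0, 0.828, 0.56], [0.0, 0.56, -0.828], [-1.0, -0.0, -0.001]]
wrist_force: [-0.5, 0.4, -3.5]
width: 0.0194
t 18.58 pos [ 0.5568 -0.0581  0.1667] zyaw -55.94 tilt [-0.  0.] F [-0.5  0.4 -3.5] T [0.128 0.173 0.118] w 0.0194 q6 -0.7192 e6 -0.053
clock: 18.67
eef_pos: [0.5568, -0.0581, 0.1668]
orientation: [[-0.0, 0.838, 0.545], [0.0, 0.545, -0.838], [-1.0, -0.0, -0.001]]
wrist_force: [-0.7, 0.8, -4.7]
width: 0.0198
t 18.67 pos [ 0.5568 -0.0581  0.1668] zyaw -56.96 tilt [-0.  0.] F [-0.7  0.8 -4.7] T [0.184 0.201 0.162] w 0.0198 q6 -0.7015 e6 -0.050
```

```bash
python3 -m crank '[0,0,0,1,1]'; python3 st.py
```

```text
clock: 18.75
eef_pos: [0.5568, -0.0581, 0.1667]
orientation: [[-0.0, 0.848, 0.53], [0.0, 0.53, -0.848], [-1.0, -0.0, -0.001]]
wrist_force: [0.1, 0.8, -4.2]
width: 0.0195
t 18.75 pos [ 0.5568 -0.0581  0.1667] zyaw -57.97 tilt [-0.  0.] F [ 0.1  0.8 -4.2] T [0.234 0.168 0.075] w 0.0195 q6 -0.6839 e6 -0.049
```

```bash
python3 -m crank '[0,0,0,1,1]'; python3 st.py
```

```text
clock: 18.83
eef_pos: [0.5568, -0.0581, 0.1668]
orientation: [[-0.0, 0.857, 0.515], [0.0, 0.515, -0.857], [-1.0, -0.0, -0.0]]
wrist_force: [-1.2, 0.1, -4.5]
width: 0.0199
t 18.83 pos [ 0.5568 -0.0581  0.1668] zyaw -58.97 tilt [-0.  0.] F [-1.2  0.1 -4.5] T [0.228 0.143 0.138] w 0.0199 q6 -0.6664 e6 -0.048
```

```bash
python3 -m crank '[0,0,0,1,1]'; python3 st.py
```

```text
clock: 18.92
eef_pos: [0.5568, -0.0581, 0.1668]
orientation: [[-0.0, 0.866, 0.5], [0.0, 0.5, -0.866], [-1.0, -0.0, -0.0]]
wrist_force: [-0.9, 0.8, -5.9]
width: 0.0199
t 18.92 pos [ 0.5568 -0.0581  0.1668] zyaw -59.98 tilt [-0.  0.] F [-0.9  0.8 -5.9] T [0.205 0.205 0.104] w 0.0199 q6 -0.6489 e6 -0.047
```

```bash
python3 -m crank '[0,0,0,0.7,1]'; python3 st.py
```

```text
clock: 19.0
eef_pos: [0.5568, -0.0581, 0.1668]
orientation: [[-0.0, 0.872, 0.49], [0.0, 0.49, -0.872], [-1.0, -0.0, -0.0]]
wrist_force: [-0.1, 1.1, -5.4]
width: 0.0193
t 19.00 pos [ 0.5568 -0.0581  0.1668] zyaw -60.67 tilt [-0.  0.] F [-0.1  1.1 -5.4] T [0.227 0.149 0.145] w 0.0193 q6 -0.6368 e6 0.041
```

```bash
python3 -m crank '[0,0,0,0.7,1]'; python3 st.py
```

```text
clock: 19.08
eef_pos: [0.5568, -0.0581, 0.1668]
orientation: [[-0.0, 0.878, 0.479], [0.0, 0.479, -0.878], [-1.0, -0.0, -0.0]]
wrist_force: [-0.1, 1.5, -5.3]
width: 0.0199
t 19.08 pos [ 0.5568 -0.0581  0.1668] zyaw -61.35 tilt [-0.  0.] F [-0.1  1.5 -5.3] T [0.254 0.196 0.141] w 0.0199 q6 -0.6248 e6 0.010
```

```bash
python3 -m crank '[0,0,0,0.7,1]'; python3 st.py
```

```text
clock: 19.17
eef_pos: [0.5568, -0.0581, 0.1668]
orientation: [[-0.0, 0.883, 0.469], [0.0, 0.469, -0.883], [-1.0, -0.0, -0.0]]
wrist_force: [-0.6, 1.1, -5.6]
width: 0.0196
t 19.17 pos [ 0.5568 -0.0581  0.1668] zyaw -62.05 tilt [-0.  0.] F [-0.6  1.1 -5.6] T [0.306 0.157 0.137] w 0.0196 q6 -0.6126 e6 0.004
```

```bash
python3 -m crank '[0,0,0,0.7,1]'; python3 st.py
```

```text
clock: 19.25
eef_pos: [0.5568, -0.0581, 0.1668]
orientation: [[-0.0, 0.889, 0.458], [0.0, 0.458, -0.889], [-1.0, -0.0, -0.0]]
wrist_force: [-0.7, 1.7, -5.4]
width: 0.02
t 19.25 pos [ 0.5568 -0.0581  0.1668] zyaw -62.75 tilt [-0.  0.] F [-0.7  1.7 -5.4] T [0.251 0.118 0.128] w 0.0200 q6 -0.6004 e6 0.004
```

```bash
python3 -m crank '[0,0,0,0.7,1]'; python3 st.py
```

```text
clock: 19.33
eef_pos: [0.5568, -0.0581, 0.1668]
orientation: [[-0.0, 0.895, 0.447], [0.0, 0.447, -0.895], [-1.0, -0.0, -0.0]]
wrist_force: [-0.4, 1.4, -5.2]
width: 0.0197
t 19.33 pos [ 0.5568 -0.0581  0.1668] zyaw -63.46 tilt [-0.  0.] F [-0.4  1.4 -5.2] T [0.29  0.149 0.119] w 0.0197 q6 -0.5881 e6 0.004
```

```bash
python3 -m crank '[0,0,0,0.7,1]'; python3 st.py
```

```text
clock: 19.42
eef_pos: [0.5568, -0.0581, 0.1668]
orientation: [[-0.0, 0.9, 0.436], [0.0, 0.436, -0.9], [-1.0, -0.0, -0.0]]
wrist_force: [-1.3, 1.7, -6.4]
width: 0.0199
t 19.42 pos [ 0.5568 -0.0581  0.1668] zyaw -64.16 tilt [-0.  0.] F [-1.3  1.7 -6.4] T [0.29  0.169 0.118] w 0.0199 q6 -0.5759 e6 0.004
```

```bash
python3 -m crank '[0,0,0,0.7,1]'; python3 st.py
```

```text
clock: 19.5
eef_pos: [0.5568, -0.0581, 0.1668]
orientation: [[-0.0, 0.905, 0.425], [0.0, 0.425, -0.905], [-1.0, -0.0, -0.0]]
wrist_force: [-0.6, 1.8, -6.0]
width: 0.0201
t 19.50 pos [ 0.5568 -0.0581  0.1668] zyaw -64.85 tilt [-0.  0.] F [-0.6  1.8 -6. ] T [0.334 0.158 0.111] w 0.0201 q6 -0.5637 e6 0.004
```

```bash
python3 -m crank '[0,0,0,0.7,1]'; python3 st.py
```

```text
clock: 19.58
eef_pos: [0.5568, -0.0581, 0.1668]
orientation: [[-0.0, 0.91, 0.414], [0.0, 0.414, -0.91], [-1.0, -0.0, -0.0]]
wrist_force: [-0.8, 1.3, -6.3]
width: 0.0197
t 19.58 pos [ 0.5568 -0.0581  0.1668] zyaw -65.55 tilt [-0.  0.] F [-0.8  1.3 -6.3] T [0.322 0.142 0.165] w 0.0197 q6 -0.5516 e6 0.059
```

```bash
python3 -m crank '[0,0,0,0.7,1]'; python3 st.py
```

```text
clock: 19.67
eef_pos: [0.5568, -0.0582, 0.1668]
orientation: [[-0.0, 0.915, 0.403], [0.0, 0.403, -0.915], [-1.0, -0.0, -0.0]]
wrist_force: [-0.6, 1.3, -6.8]
width: 0.0196
t 19.67 pos [ 0.5568 -0.0582  0.1668] zyaw -66.24 tilt [-0.  0.] F [-0.6  1.3 -6.8] T [0.402 0.145 0.262] w 0.0196 q6 -0.5395 e6 0.124
```

```bash
python3 -m crank '[0,0,0,0.5,1]'; python3 st.py
```

```text
clock: 19.75
eef_pos: [0.5568, -0.0582, 0.1668]
orientation: [[-0.0, 0.919, 0.395], [0.0, 0.395, -0.919], [-1.0, -0.0, -0.0]]
wrist_force: [-0.6, 1.8, -6.6]
width: 0.0196
t 19.75 pos [ 0.5568 -0.0582  0.1668] zyaw -66.73 tilt [-0.  0.] F [-0.6  1.8 -6.6] T [0.414 0.123 0.337] w 0.0196 q6 -0.5310 e6 0.228
```

```bash
python3 -m crank '[0,0,0,0.4,1]'; python3 st.py
```

```text
clock: 19.83
eef_pos: [0.5568, -0.0581, 0.1668]
orientation: [[-0.0, 0.921, 0.389], [0.0, 0.389, -0.921], [-1.0, -0.0, -0.0]]
wrist_force: [-0.4, 1.2, -5.5]
width: 0.0196
t 19.83 pos [ 0.5568 -0.0581  0.1668] zyaw -67.11 tilt [-0.  0.] F [-0.4  1.2 -5.5] T [0.433 0.169 0.32 ] w 0.0196 q6 -0.5243 e6 0.276
```

```bash
python3 -m crank '[0,0,0,0.3,1]'; python3 st.py
```

```text
clock: 19.92
eef_pos: [0.5568, -0.0582, 0.1668]
orientation: [[-0.0, 0.923, 0.384], [0.0, 0.384, -0.923], [-1.0, -0.0, -0.0]]
wrist_force: [-0.8, 2.6, -6.2]
width: 0.0195
t 19.92 pos [ 0.5568 -0.0582  0.1668] zyaw -67.40 tilt [-0.  0.] F [-0.8  2.6 -6.2] T [0.414 0.127 0.337] w 0.0195 q6 -0.5192 e6 0.312
```

```bash
python3 -m crank '[0,0,0,0,1]'; python3 st.py
```

```text
clock: 20.0
eef_pos: [0.5568, -0.0581, 0.1668]
orientation: [[-0.0, 0.923, 0.385], [0.0, 0.385, -0.923], [-1.0, -0.0, -0.0]]
wrist_force: [-0.7, 2.9, -7.0]
width: 0.0199
t 20.00 pos [ 0.5568 -0.0581  0.1668] zyaw -67.38 tilt [-0.  0.] F [-0.7  2.9 -7. ] T [0.458 0.144 0.322] w 0.0199 q6 -0.5195 e6 0.369
```

```bash
python3 -m crank '[0,0,0,0.4,1]' 60; python3 st.py
```

```text
clock: 20.08
eef_pos: [0.5568, -0.0582, 0.1669]
orientation: [[-0.0, 0.926, 0.378], [0.0, 0.378, -0.926], [-1.0, -0.0, -0.0]]
wrist_force: [-0.3, 1.3, -7.6]
width: 0.0201
t 20.08 pos [ 0.5568 -0.0582  0.1669] zyaw -67.78 tilt [-0.  0.] F [-0.3  1.3 -7.6] T [0.467 0.082 0.375] w 0.0201 q6 -0.5125 e6 0.289
```

```bash
python3 -m crank '[0,0,0,0,1]'; python3 st.py
```

```text
clock: 20.17
eef_pos: [0.5568, -0.0582, 0.1668]
orientation: [[-0.0, 0.926, 0.378], [0.0, 0.378, -0.926], [-1.0, -0.0, -0.0]]
wrist_force: [-1.1, 2.2, -7.6]
width: 0.0198
t 20.17 pos [ 0.5568 -0.0582  0.1668] zyaw -67.79 tilt [-0.  0.] F [-1.1  2.2 -7.6] T [0.46  0.126 0.473] w 0.0198 q6 -0.5124 e6 0.423
```

```bash
python3 -m crank '[0,0,0,-3,1, 0,0,0,-3,1, 0,0,0,-3,1, 0,0,0,0,1]' 58;python3 st.py; python3 -m crank '[-1.5,0,0,0,1, -1.6,0,0,-1,1, 0,0,0,-6,1, 0,0,0,-6,1, 0,0,0,-6,1, 0,0,0,-6,1, 0,0,0,-6,1, 0,0,0,-6,1, 0,0,0,-6,1, 0,0.45,-3.31,0,1]';python3 -m crank '[0,0.45,-3.31,0,1, 0,0.45,-3.31,0,1, 0,0,0,0,1, 0.5,0,0,0,1, 0.5,0,0,0,1, 0,0,0,0,1, 0,0,0,0,1]'; python3 st.py
```

```text
clock: 20.5
eef_pos: [0.5577, -0.0585, 0.1678]
orientation: [[0.002, 0.855, 0.518], [-0.0, 0.518, -0.855], [-1.0, 0.002, 0.002]]
wrist_force: [-0.7, 1.4, -1.9]
width: 0.0198
t 20.50 pos [ 0.5577 -0.0585  0.1678] zyaw -58.78 tilt [ 0.002 -0.   ] F [-0.7  1.4 -1.9] T [0.205 0.081 0.023] w 0.0198 q6 -0.6697 e6 -0.371
clock: 21.33
eef_pos: [0.5321, -0.0473, 0.1987]
orientation: [[0.009, 0.272, 0.962], [-0.003, 0.962, -0.272], [-1.0, -0.001, 0.01]]
wrist_force: [0.7, 0.3, -2.3]
width: 0.0196
clock: 21.92
eef_pos: [0.4659, -0.0187, 0.1876]
orientation: [[-0.0, 0.273, 0.962], [-0.0, 0.962, -0.273], [-1.0, -0.0, -0.0]]
wrist_force: [-0.0, 0.4, -2.3]
width: 0.02
t 21.92 pos [ 0.4659 -0.0187  0.1876] zyaw -15.84 tilt [-0. -0.] F [-0.   0.4 -2.3] T [-0.014 -0.039 -0.012] w 0.0200 q6 -1.3589 e6 0.004
```

```bash
python3 - <<'E'
from st import *
im=r.snapshot('wrist')[:,:,::-1]; cv2.imwrite('pics/wrist7.png',im)
a=cv2.imread('pics/wrist6.png')
f=lambda i:cv2.convertScaleAbs(cv2.resize(np.ascontiguousarray(i[170:300,270:370]),None,fx=4,fy=4,interpolation=cv2.INTER_CUBIC),alpha=2,beta=10)
cv2.imwrite('pics/cmp7.png',np.hstack([f(a),f(im)]))
E
```

```text
(no output)
```

View pics/cmp7.png

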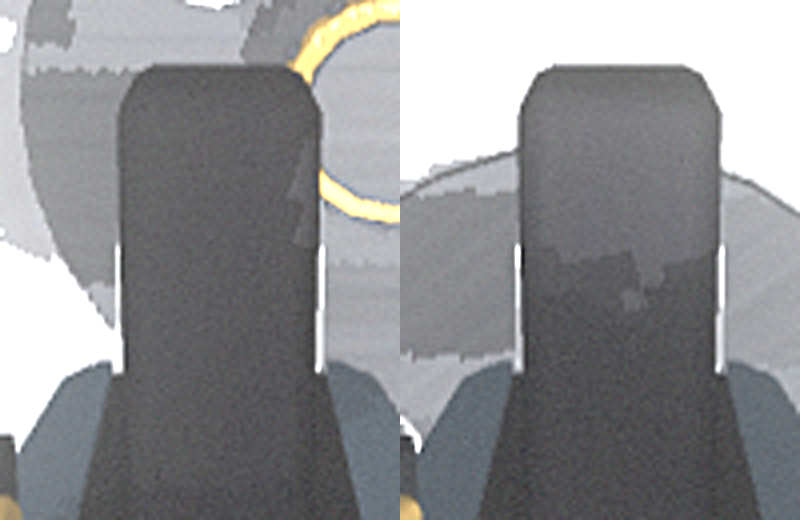

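```bash
python3 -m crank '[0.5,0.03,-0.12,0,1, 0.4,0,0,0,1, 0,0,0,0,1, 0,0,0,0,1]'; python3 st.py;python3 -m crank '[0.4,0,0,0,1, 0.4,0,0,0,1, 0.4,0,0,0,1, 0,0,0,0,1]'; python3 st.py
```

```text
clock: 22.3
eef_pos: [0.4638, -0.0176, 0.1784]
orientation: [[-0.001, 0.272, 0.962], [0.0, 0.962, -0.272], [-1.0, -0.0, -0.001]]
wrist_force: [-0.3, -0.3, -3.6]
width: 0.0192
t 22.30 pos [ 0.4638 -0.0176  0.1784] zyaw -15.79 tilt [-0.001  0.   ] F [-0.3 -0.3 -3.6] T [ 0.006 -0.003  0.006] w 0.0192 q6 -1.3582 e6 0.001
clock: 22.63
eef_pos: [0.4638, -0.0176, 0.1661]
orientation: [[-0.001, 0.272, 0.962], [0.0, 0.962, -0.272], [-1.0, -0.0, -0.001]]
wrist_force: [0.5, 0.4, -2.8]
width: 0.0198
t 22.63 pos [ 0.4638 -0.0176  0.1661] zyaw -15.78 tilt [-0.001  0.   ] F [ 0.5  0.4 -2.8] T [-0.007 -0.027 -0.005] w 0.0198 q6 -1.3582 e6 0.006
```

```bash
python3 -m crank '[0,-0.02,0.1,3.8,1, 0,0,0,3.8,1, 0,0,0,3.8,1, 0,0,0,3.8,1, 0,0,0,3.8,1]';python3 st.py; python3 -m crank '[0,0,0,3.8,1, 0,0,0,3.8,1, 0,0,0,3.8,1, 0,0,0,3.0,1, 0,0,0,1.5,1]'; python3 st.py;python3 -m crank '[0,0,0,1.2,1, 0,0,0,1,1]'; python3 st.py;python3 -m crank '[0,0,0,1,1]'; python3 st.py
```

```text
clock: 23.05
eef_pos: [0.4648, -0.0182, 0.1668]
orientation: [[-0.0, 0.573, 0.82], [-0.0, 0.82, -0.573], [-1.0, -0.0, -0.0]]
wrist_force: [0.6, -0.0, -3.8]
width: 0.0197
t 23.05 pos [ 0.4648 -0.0182  0.1668] zyaw -34.94 tilt [-0. -0.] F [ 0.6 -0.  -3.8] T [-0.078 -0.062  0.123] w 0.0197 q6 -1.0245 e6 -0.511
clock: 23.47
eef_pos: [0.4649, -0.0181, 0.1668]
orientation: [[0.0, 0.775, 0.632], [-0.0, 0.632, -0.775], [-1.0, 0.0, 0.0]]
wrist_force: [0.1, -0.2, -4.2]
width: 0.0197
t 23.47 pos [ 0.4649 -0.0181  0.1668] zyaw -50.78 tilt [ 0. -0.] F [ 0.1 -0.2 -4.2] T [-0.025 -0.078  0.179] w 0.0197 q6 -0.7481 e6 0.046
clock: 23.63
eef_pos: [0.4649, -0.0181, 0.1668]
orientation: [[0.0, 0.798, 0.603], [-0.0, 0.603, -0.798], [-1.0, 0.0, 0.0]]
wrist_force: [0.2, 0.1, -4.6]
width: 0.0197
t 23.63 pos [ 0.4649 -0.0181  0.1668] zyaw -52.93 tilt [ 0. -0.] F [ 0.2  0.1 -4.6] T [-0.06  -0.164  0.157] w 0.0197 q6 -0.7106 e6 -0.020
clock: 23.72
eef_pos: [0.4649, -0.0181, 0.1668]
orientation: [[0.0, 0.808, 0.589], [0.0, 0.589, -0.808], [-1.0, 0.0, -0.0]]
wrist_force: [0.7, -0.4, -4.3]
width: 0.0199
t 23.72 pos [ 0.4649 -0.0181  0.1668] zyaw -53.94 tilt [0. 0.] F [ 0.7 -0.4 -4.3] T [-0.039 -0.212  0.149] w 0.0199 q6 -0.6930 e6 -0.046
```

```bash
for i in 1; do python3 -m crank '[0,0,0,1,1]'|grep zz; python3 st.py; python3 -m crank '[0,0,0,1,1]' |grep zz; python3 st.py; done
```

```text
t 23.80 pos [ 0.4649 -0.0181  0.1668] zyaw -54.96 tilt [-0.  0.] F [ 0.8 -0.9 -4.8] T [-0.04  -0.132  0.117] w 0.0193 q6 -0.6753 e6 -0.049
t 23.88 pos [ 0.4649 -0.0181  0.1668] zyaw -55.96 tilt [0. 0.] F [ 1.3 -0.5 -4.6] T [-0.098 -0.197  0.164] w 0.0196 q6 -0.6577 e6 -0.048
```

```bash
python3 -m crank '[0,0,0,1,1]'|grep zz; python3 st.py; python3 -m crank '[0,0,0,1,1]' |grep zz; python3 st.py
```

```text
t 23.97 pos [ 0.4649 -0.0181  0.1668] zyaw -56.97 tilt [0. 0.] F [ 0.8 -0.1 -4.7] T [-0.087 -0.244  0.141] w 0.0199 q6 -0.6401 e6 -0.047
t 24.05 pos [ 0.4649 -0.0181  0.1668] zyaw -57.98 tilt [0. 0.] F [ 1.4  0.6 -4.9] T [-0.057 -0.244  0.108] w 0.0199 q6 -0.6226 e6 -0.046
```

```bash
python3 -m crank '[0,0,0,1,1]'|grep zz; python3 st.py; python3 -m crank '[0,0,0,1,1]' |grep zz; python3 st.py
```

```text
t 24.13 pos [ 0.4649 -0.018   0.1668] zyaw -58.97 tilt [0. 0.] F [ 0.2  0.2 -5.2] T [-0.066 -0.296  0.134] w 0.0202 q6 -0.6052 e6 -0.046
t 24.22 pos [ 0.4649 -0.018   0.1668] zyaw -59.98 tilt [0. 0.] F [ 1.4  0.6 -6.7] T [-0.017 -0.319  0.189] w 0.0195 q6 -0.5876 e6 -0.046
```

```bash
python3 -m crank '[0,0,0,1,1]'|grep zz; python3 st.py; python3 -m crank '[0,0,0,1,1]' |grep zz; python3 st.py
```

```text
t 24.30 pos [ 0.4649 -0.0181  0.1668] zyaw -60.99 tilt [0. 0.] F [ 2.  -0.1 -6.4] T [-0.018 -0.33   0.172] w 0.0199 q6 -0.5701 e6 -0.045
t 24.38 pos [ 0.4649 -0.018   0.1668] zyaw -61.98 tilt [0. 0.] F [ 0.9  0.9 -7.9] T [-0.005 -0.388  0.112] w 0.0200 q6 -0.5527 e6 -0.045
```

```bash
python3 -m crank '[0,0,0,1,1]'|grep zz; python3 st.py; python3 -m crank '[0,0,0,0.8,1]' |grep zz; python3 st.py
```

```text
t 24.47 pos [ 0.4649 -0.0181  0.1668] zyaw -62.98 tilt [0. 0.] F [ 2.   0.7 -7.6] T [ 0.007 -0.348  0.152] w 0.0195 q6 -0.5353 e6 -0.045
t 24.55 pos [ 0.4649 -0.0181  0.1669] zyaw -63.77 tilt [0. 0.] F [ 1.2  0.4 -6.7] T [ 0.022 -0.417  0.127] w 0.0198 q6 -0.5215 e6 0.013
```

```bash
python3 -m crank '[0,0,0,0.8,1]'|grep zz; python3 st.py
```

```text
t 24.63 pos [ 0.4649 -0.0181  0.1669] zyaw -64.57 tilt [0. 0.] F [ 1.9  0.5 -6.7] T [-0.003 -0.385  0.169] w 0.0195 q6 -0.5076 e6 -0.008
```

```bash
python3 -m crank '[0,0,0,0.8,1]'|grep zz; python3 st.py
```

```text
t 24.72 pos [ 0.4649 -0.0181  0.1669] zyaw -65.36 tilt [0. 0.] F [ 1.7 -0.3 -6.8] T [-0.073 -0.422  0.129] w 0.0198 q6 -0.4937 e6 -0.012
```

```bash
python3 -m crank '[0,0,0,0.8,1]'|grep zz; python3 st.py
```

```text
t 24.80 pos [ 0.4649 -0.0181  0.1669] zyaw -66.16 tilt [0. 0.] F [ 1.5  0.  -5.9] T [ 0.006 -0.469  0.135] w 0.0196 q6 -0.4798 e6 0.017
```

```bash
python3 -m crank '[0,0,0,0.7,1]'|grep zz; python3 st.py
```

```text
t 24.88 pos [ 0.4649 -0.018   0.1669] zyaw -66.85 tilt [0. 0.] F [ 1.4 -0.5 -6.7] T [ 0.022 -0.433  0.226] w 0.0199 q6 -0.4678 e6 0.115
```

```bash
python3 -m crank '[0,0,0,0.7,1]'|grep zz; python3 st.py
```

```text
t 24.97 pos [ 0.4649 -0.0181  0.1669] zyaw -67.53 tilt [0. 0.] F [ 2.  0. -7.] T [ 0.01  -0.476  0.321] w 0.0197 q6 -0.4558 e6 0.172
```

```bash
python3 -m crank '[0,0,0,0.5,1]'|grep zz; python3 st.py
```

```text
t 25.05 pos [ 0.4649 -0.0181  0.1669] zyaw -68.02 tilt [0. 0.] F [ 2.1  0.3 -5.7] T [ 0.011 -0.462  0.319] w 0.0197 q6 -0.4472 e6 0.277
```

```bash
python3 -m crank '[0,0,0,0.4,1]'|grep zz; python3 st.py
```

```text
t 25.13 pos [ 0.4649 -0.0181  0.1669] zyaw -68.41 tilt [0. 0.] F [ 2.5  1.1 -7.6] T [ 0.051 -0.507  0.379] w 0.0199 q6 -0.4405 e6 0.316
```

```bash
python3 -m crank '[0,0,0,0,1]'|grep zz; python3 st.py
```

```text
t 25.22 pos [ 0.4649 -0.018   0.1669] zyaw -68.39 tilt [0. 0.] F [ 3.3  0.9 -6.8] T [-0.014 -0.507  0.325] w 0.0196 q6 -0.4408 e6 0.393
```

```bash
python3 -m crank '[0,0,0,0.3,1]'|grep zz; python3 st.py;python3 -m crank '[0,0,0,0,1]'|grep zz; python3 st.py
```

```text
t 25.30 pos [ 0.4649 -0.0181  0.1669] zyaw -68.68 tilt [0. 0.] F [ 1.6  0.4 -7.5] T [ 0.061 -0.5    0.375] w 0.0195 q6 -0.4357 e6 0.323
t 25.38 pos [ 0.4649 -0.0181  0.1669] zyaw -68.69 tilt [0. 0.] F [ 2.  -0.4 -8.8] T [ 0.061 -0.546  0.371] w 0.0197 q6 -0.4357 e6 0.419
```

```bash
python3 -m crank '[0,0,0,-3,1, 0,0,0,-3,1, 0,0,0,-3,1, 0,0,0,0,1]';python3 st.py; python3 -m crank '[-1.5,0,0,0,1, -1.6,0,0,-3.5,1, 0,0,0,-6,1, 0,0,0,-6,1, 0,0,0,-6,1, 0,0,0,-6,1, 0,0,0,-6,1, 0,0,0,-6,1, 0,2.34,2.64,0,1, 0,2.34,2.64,0,1]' | grep cl;python3 -m crank '[0.5,0,0,0,1, 0.5,0,0,0,1, 0,0,0,0,1, 0,0,0,0,1, 0,0,0,0,1]'; python3 st.py
```

```text
clock: 25.72
eef_pos: [0.4645, -0.0181, 0.1675]
orientation: [[-0.0, 0.863, 0.505], [0.0, 0.505, -0.863], [-1.0, -0.0, -0.0]]
wrist_force: [-0.4, 0.4, -2.2]
width: 0.0196
t 25.72 pos [ 0.4645 -0.0181  0.1675] zyaw -59.69 tilt [-0.  0.] F [-0.4  0.4 -2.2] T [-0.091  0.052 -0.022] w 0.0196 q6 -0.5929 e6 -0.376
clock: 26.55
clock: 26.97
eef_pos: [0.5297, 0.0073, 0.1882]
orientation: [[-0.0, 0.346, 0.938], [0.0, 0.938, -0.346], [-1.0, -0.0, -0.0]]
wrist_force: [0.8, -0.6, -2.8]
width: 0.0197
t 26.97 pos [0.5297 0.0073 0.1882] zyaw -20.24 tilt [-0.  0.] F [ 0.8 -0.6 -2.8] T [-0.015  0.047 -0.003] w 0.0197 q6 -1.2255 e6 0.004
```

```bash
python3 -m crank '[0.5,0.04,0.06,0,1, 0.4,0,0,0,1, 0,0,0,0,1, 0,0,0,0,1]'|grep zz; python3 st.py;python3 -m crank '[0.4,0,0,0,1, 0.4,0,0,0,1, 0.45,0,0,0,1, 0,0,0,0,1]'|grep zz; python3 st.py
```

```text
t 27.30 pos [0.5308 0.0077 0.1786] zyaw -20.20 tilt [-0.001  0.   ] F [ 0.1 -0.2 -2.5] T [ 0.016 -0.06   0.017] w 0.0198 q6 -1.2255 e6 0.001
t 27.63 pos [0.5305 0.0078 0.1652] zyaw -20.18 tilt [-0.002  0.   ] F [ 0.   0.  -2.7] T [ 0.032  0.019 -0.043] w 0.0197 q6 -1.2256 e6 0.000
```

```bash
python3 -m crank '[0,0,0,3.8,1, 0,0,0,3.8,1, 0,0,0,3.8,1, 0,0,0,3.8,1, 0,0,0,3.8,1]'|grep zz;python3 st.py; python3 -m crank '[0,0,0,3.8,1, 0,0,0,3.6,1, 0,0,0,2.2,1, 0,0,0,1.2,1]'|grep zz; python3 st.py;python3 -m crank '[0,0,0,1,1, 0,0,0,1,1]'|grep zz; python3 st.py;python3 -m crank '[0,0,0,1,1]'|grep zz; python3 st.py
```

```text
t 28.05 pos [0.5308 0.0078 0.166 ] zyaw -39.34 tilt [-0.001 -0.   ] F [-0.6 -0.8 -3.5] T [-0.08   0.146  0.145] w 0.0196 q6 -0.8911 e6 -0.511
t 28.38 pos [0.5309 0.0078 0.166 ] zyaw -50.05 tilt [-0.001 -0.   ] F [-0.8  0.6 -4.2] T [-0.061  0.104  0.097] w 0.0192 q6 -0.7043 e6 0.061
t 28.55 pos [0.5309 0.0078 0.1661] zyaw -52.02 tilt [-0.001  0.   ] F [-0.  0. -5.] T [-0.111  0.15   0.115] w 0.0201 q6 -0.6698 e6 -0.048
t 28.63 pos [0.5309 0.0078 0.1661] zyaw -53.04 tilt [-0.001  0.   ] F [-0.8  0.4 -4.4] T [-0.03   0.172  0.096] w 0.0200 q6 -0.6520 e6 -0.051
```

```bash
python3 -m crank '[0,0,0,1,1]'|grep zz; python3 st.py; python3 -m crank '[0,0,0,1,1]' |grep zz; python3 st.py
```

```text
t 28.72 pos [0.5309 0.0078 0.1661] zyaw -54.06 tilt [-0.001  0.   ] F [-1.3  0.3 -5.6] T [-0.075  0.086  0.134] w 0.0194 q6 -0.6344 e6 -0.050
t 28.80 pos [0.5309 0.0078 0.1661] zyaw -55.07 tilt [-0.001  0.   ] F [-0.7  1.  -6.1] T [-0.072  0.169  0.115] w 0.0197 q6 -0.6167 e6 -0.049
```

```bash
python3 -m crank '[0,0,0,1,1]'|grep zz; python3 st.py
```

```text
t 28.88 pos [0.5309 0.0078 0.1661] zyaw -56.07 tilt [-0.001  0.   ] F [-0.7  0.5 -5.7] T [-0.092  0.235  0.117] w 0.0197 q6 -0.5992 e6 -0.048
```

```bash
python3 -m crank '[0,0,0,1,1]'|grep zz; python3 st.py
```

```text
t 28.97 pos [0.5309 0.0078 0.1661] zyaw -57.08 tilt [-0.001  0.   ] F [-0.4  0.4 -6.8] T [-0.024  0.206  0.105] w 0.0197 q6 -0.5817 e6 -0.047
```

```bash
python3 -m crank '[0,0,0,0.8,1]'|grep zz; python3 st.py
```

```text
t 29.05 pos [0.5309 0.0078 0.1661] zyaw -57.87 tilt [-0.001  0.   ] F [-0.9  0.2 -6.4] T [-0.049  0.215  0.114] w 0.0197 q6 -0.5678 e6 0.011
```

```bash
python3 -m crank '[0,0,0,0.8,1]'|grep zz; python3 st.py
```

```text
t 29.13 pos [0.5309 0.0078 0.1661] zyaw -58.66 tilt [-0.001  0.   ] F [-1.5  0.5 -7.9] T [-0.009  0.213  0.062] w 0.0196 q6 -0.5540 e6 -0.010
```

```bash
python3 -m crank '[0,0,0,0.8,1]'|grep zz; python3 st.py
```

```text
t 29.22 pos [0.5309 0.0078 0.1661] zyaw -59.46 tilt [-0.001  0.   ] F [-2.2  0.2 -7.9] T [-0.049  0.253  0.088] w 0.0201 q6 -0.5401 e6 -0.013
```

```bash
python3 -m crank '[0,0,0,0.8,1]'|grep zz; python3 st.py
```

```text
t 29.30 pos [0.531  0.0078 0.1662] zyaw -60.26 tilt [-0.001  0.   ] F [-0.6  0.5 -7.6] T [-0.01   0.273  0.195] w 0.0196 q6 -0.5261 e6 0.009
```

```bash
python3 -m crank '[0,0,0,0.8,1]'|grep zz; python3 st.py
```

```text
t 29.38 pos [0.531  0.0078 0.1662] zyaw -61.05 tilt [-0.001  0.   ] F [-0.5  0.5 -8.4] T [-0.031  0.286  0.27 ] w 0.0202 q6 -0.5123 e6 0.085
```

```bash
python3 -m crank '[0,0,0,0.7,1]'|grep zz; python3 st.py
```

```text
t 29.47 pos [0.531  0.0078 0.1662] zyaw -61.74 tilt [-0.001  0.   ] F [-0.7  0.6 -8.3] T [-0.027  0.245  0.255] w 0.0197 q6 -0.5003 e6 0.186
```

```bash
python3 -m crank '[0,0,0,0.5,1]'|grep zz; python3 st.py
```

```text
t 29.55 pos [0.531  0.0078 0.1662] zyaw -62.22 tilt [-0.001  0.   ] F [-1.3 -0.1 -8.9] T [0.028 0.282 0.363] w 0.0196 q6 -0.4919 e6 0.279
```

```bash
python3 -m crank '[0,0,0,0.3,1]'|grep zz; python3 st.py;python3 -m crank '[0,0,0,0,1]'|grep zz; python3 st.py
```

```text
t 29.63 pos [0.531  0.0078 0.1662] zyaw -62.50 tilt [-0.001  0.   ] F [-0.3  0.5 -9.1] T [0.021 0.382 0.417] w 0.0200 q6 -0.4870 e6 0.348
t 29.72 pos [0.531  0.0078 0.1662] zyaw -62.48 tilt [-0.001  0.   ] F [-0.9  0.5 -8.6] T [-0.006  0.325  0.353] w 0.0197 q6 -0.4872 e6 0.388
```

```bash
python3 -m crank '[0,0,0,0.2,1, 0,0,0,0,1]'|grep zz;python3 st.py;  python3 -m crank '[0,0,0,-3,1, 0,0,0,-3,1, 0,0,0,-3,1, 0,0,0,0,1]'|grep zz;python3 st.py; python3 -m crank '[-1.5,0,0,0,1, -1.6,0,0,-3.5,1, 0,0,0,-6,1, 0,0,0,-6,1, 0,0,0,-6,1, 0,0,0,-6,1, 0,0,0,-6,1, 0,-3.33,-0.2,0,1, 0,-3.33,-0.2,0,1, 0,-3.33,-0.2,0,1]' | grep cl;python3 -m crank '[0.5,0,0,0,1, 0.4,0,0,0,1, 0,0,0,0,1, 0,0,0,0,1, 0,0,0,0,1]'|grep zz; python3 st.py
```

```text
t 29.88 pos [0.531  0.0078 0.1662] zyaw -62.69 tilt [-0.001  0.   ] F [-0.6 -0.2 -9.4] T [0.016 0.384 0.372] w 0.0194 q6 -0.4838 e6 0.375
t 30.22 pos [0.5321 0.0077 0.1677] zyaw -53.68 tilt [ 0.003 -0.   ] F [-1.1 -0.7 -3.5] T [-0.173  0.373  0.044] w 0.0197 q6 -0.6410 e6 -0.368
clock: 31.05
t 31.47 pos [ 0.492  -0.0831  0.1888] zyaw -20.13 tilt [0.001 0.   ] F [-0.1 -0.1 -3. ] T [ 0.042 -0.062  0.01 ] w 0.0198 q6 -1.4102 e6 0.006
```

```bash
python3 -m crank '[0.5,-0.09,-0.06,0,1, 0.4,0,0,0,1, 0,0,0,0,1, 0,0,0,0,1]'|grep zz; python3 st.py;python3 -m crank '[0.4,0,0,0,1, 0.4,0,0,0,1, 0.45,0,0,0,1, 0,0,0,0,1]'|grep zz; python3 st.py
```

```text
t 31.80 pos [ 0.4901 -0.0842  0.1789] zyaw -20.16 tilt [-0.001  0.   ] F [ 0.4 -0.  -2.4] T [-0.02   0.01   0.008] w 0.0198 q6 -1.4124 e6 0.001
t 32.13 pos [ 0.4896 -0.0844  0.1658] zyaw -20.19 tilt [-0.002  0.001] F [-0.2 -1.2 -2.4] T [ 0.007  0.053 -0.036] w 0.0198 q6 -1.4125 e6 0.001
```

```bash
python3 -m crank '[0,0.04,0.08,3.5,1, 0,0,0,3.8,1, 0,0,0,3.8,1, 0,0,0,3.8,1, 0,0,0,3.8,1]'|grep zz;python3 st.py; python3 -m crank '[0,0,0,3.8,1, 0,0,0,3.8,1, 0,0,0,2.2,1, 0,0,0,1.2,1]'|grep zz; python3 st.py;python3 -m crank '[0,0,0,1,1, 0,0,0,1,1]'|grep zz; python3 st.py;python3 -m crank '[0,0,0,1,1]'|grep zz; python3 st.py
```

```text
t 32.55 pos [ 0.4908 -0.0841  0.1666] zyaw -39.06 tilt [-0.001  0.001] F [ 0.4  2.  -3. ] T [0.195 0.007 0.165] w 0.0197 q6 -1.0827 e6 -0.511
t 32.88 pos [ 0.4909 -0.0841  0.1666] zyaw -49.96 tilt [-0.001  0.001] F [ 0.2  0.2 -2.8] T [ 0.256 -0.004  0.139] w 0.0199 q6 -0.8924 e6 0.064
t 33.05 pos [ 0.4909 -0.0841  0.1666] zyaw -51.94 tilt [-0.001  0.001] F [ 0.2  0.8 -4.9] T [0.329 0.031 0.131] w 0.0198 q6 -0.8579 e6 -0.047
t 33.13 pos [ 0.4909 -0.0841  0.1666] zyaw -52.95 tilt [-0.001  0.001] F [ 0.4  1.8 -5.9] T [0.422 0.007 0.133] w 0.0197 q6 -0.8402 e6 -0.050
```

```bash
python3 -m crank '[0,0,0,1,1]'|grep zz; python3 st.py; python3 -m crank '[0,0,0,1,1]' |grep zz; python3 st.py
```

```text
t 33.22 pos [ 0.4909 -0.0841  0.1666] zyaw -53.97 tilt [-0.001  0.001] F [ 0.4  2.2 -6. ] T [0.56  0.03  0.119] w 0.0200 q6 -0.8225 e6 -0.049
t 33.30 pos [ 0.4909 -0.0842  0.1666] zyaw -54.98 tilt [-0.001  0.001] F [-0.   2.2 -5.7] T [0.548 0.013 0.13 ] w 0.0195 q6 -0.8049 e6 -0.048
```

```bash
python3 -m crank '[0,0,0,0.8,1]'|grep zz; python3 st.py
```

```text
t 33.38 pos [ 0.4909 -0.0842  0.1666] zyaw -55.77 tilt [-0.001  0.001] F [ 0.4  1.5 -6. ] T [0.515 0.069 0.103] w 0.0197 q6 -0.7910 e6 0.011
```

```bash
python3 -m crank '[0,0,0,0.8,1]'|grep zz; python3 st.py
```

```text
t 33.47 pos [ 0.4909 -0.0842  0.1666] zyaw -56.56 tilt [-0.001  0.001] F [-0.5  2.2 -6.3] T [0.572 0.042 0.125] w 0.0198 q6 -0.7771 e6 -0.009
```

```bash
python3 -m crank '[0,0,0,0.8,1]'|grep zz; python3 st.py
```

```text
t 33.55 pos [ 0.4909 -0.0842  0.1667] zyaw -57.37 tilt [-0.001  0.001] F [ 1.3  3.1 -7.5] T [0.661 0.    0.059] w 0.0199 q6 -0.7631 e6 -0.012
```

```bash
python3 -m crank '[0,0,0,0.8,1]'|grep zz; python3 st.py
```

```text
t 33.63 pos [ 0.4909 -0.0842  0.1667] zyaw -58.17 tilt [-0.001  0.001] F [ 0.4  3.7 -7.6] T [0.691 0.098 0.14 ] w 0.0197 q6 -0.7492 e6 -0.012
```

```bash
python3 -m crank '[0,0,0,0.8,1]'|grep zz; python3 st.py
```

```text
t 33.72 pos [ 0.491  -0.0842  0.1667] zyaw -58.97 tilt [-0.001  0.001] F [-0.2  3.4 -7.1] T [0.748 0.018 0.167] w 0.0197 q6 -0.7352 e6 -0.012
```

```bash
python3 -m crank '[0,0,0,0.8,1]'|grep zz; python3 st.py
```

```text
t 33.80 pos [ 0.4909 -0.0842  0.1667] zyaw -59.77 tilt [-0.001  0.001] F [-1.2  2.9 -8.8] T [0.798 0.034 0.153] w 0.0196 q6 -0.7212 e6 -0.012
```

```bash
python3 -m crank '[0,0,0,0.8,1]'|grep zz; python3 st.py
```

```text
t 33.88 pos [ 0.491  -0.0842  0.1667] zyaw -60.56 tilt [-0.001  0.001] F [-0.   3.  -7.8] T [0.817 0.044 0.184] w 0.0198 q6 -0.7073 e6 0.024
```

```bash
python3 -m crank '[0,0,0,0.8,1]'|grep zz; python3 st.py
```

```text
t 33.97 pos [ 0.491  -0.0842  0.1667] zyaw -61.36 tilt [-0.001  0.001] F [-0.6  3.5 -8.5] T [0.819 0.033 0.204] w 0.0194 q6 -0.6934 e6 0.103
```

```bash
python3 -m crank '[0,0,0,0.8,1]'|grep zz; python3 st.py
```

```text
t 34.05 pos [ 0.491  -0.0842  0.1667] zyaw -62.15 tilt [-0.001  0.   ] F [-0.3  2.5 -7. ] T [0.874 0.044 0.34 ] w 0.0195 q6 -0.6796 e6 0.181
```

```bash
python3 -m crank '[0,0,0,0.5,1]'|grep zz; python3 st.py
```

```text
t 34.13 pos [ 0.491  -0.0842  0.1668] zyaw -62.63 tilt [-0.001  0.   ] F [-0.9  3.3 -8.1] T [0.975 0.092 0.327] w 0.0197 q6 -0.6712 e6 0.320
```

```bash
python3 -m crank '[0,0,0,0.3,1]'|grep zz; python3 st.py;python3 -m crank '[0,0,0,0,1]'|grep zz; python3 st.py
```

```text
t 34.22 pos [ 0.491  -0.0842  0.1668] zyaw -62.90 tilt [-0.  0.] F [-0.8  4.1 -7.8] T [1.021 0.042 0.395] w 0.0195 q6 -0.6663 e6 0.359
t 34.30 pos [ 0.491  -0.0843  0.1668] zyaw -62.89 tilt [-0.  0.] F [-0.1  4.  -9. ] T [0.996 0.145 0.355] w 0.0195 q6 -0.6666 e6 0.399
```

```bash
python3 -m crank '[0,0,0,-3,1, 0,0,0,-3,1, 0,0,0,-3,1, 0,0,0,0,1]'|grep zz;python3 st.py; python3 -m crank '[-1.5,0,0,0,1, -1.6,0,0,0,1, 0,-1.5,3.09,0,1, 0,-1.5,3.09,0,1, 0,-1.5,3.09,0,1, 0,-1.5,3.09,0,1, 0,-1.5,3.09,0,1, 0,0,0,0,1, 0,0,0,0,1, 0,0,0,0,1]'|grep zz; python3 - <<'E'
from st import *
s=st()
im=r.snapshot('wrist')[:,:,::-1]; cv2.imwrite('pics/wrist8.png',im)
np.savez('w8.npz',eef_pos=s['eef_pos'],orientation=s['orientation'])
E
```

```text
t 34.63 pos [ 0.4918 -0.0847  0.1677] zyaw -53.88 tilt [ 0.002 -0.   ] F [-0.9  2.3 -3.3] T [ 0.736  0.129 -0.018] w 0.0199 q6 -0.8240 e6 -0.369
t 35.47 pos [ 0.5217 -0.2542  0.1983] zyaw -53.98 tilt [ 0.001 -0.001] F [-0.1  0.  -2.7] T [0.025 0.023 0.006] w 0.0200 q6 -1.1011 e6 0.007
```

View pics/wrist8.png

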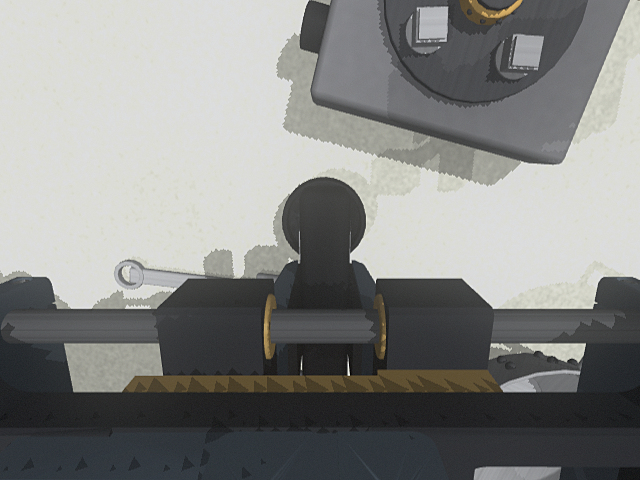

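```bash
python3 - <<'E'
from fit import *
s=dict(np.load('w8.npz'))
p=np.load('p.npy'); p[3:]=[1.30,1.38,1.30,1.38]
im=cv2.imread('pics/wrist8.png'); K=3;ox,oy=270,0
big=cv2.resize(np.ascontiguousarray(im[oy:oy+200,ox:ox+266]),None,fx=K,fy=K,interpolation=cv2.INTER_CUBIC)
def pl(pts,c,pr,ox,oy,K,img): cv2.polylines(img,[np.array([((pr(q)-[ox,oy]+.5)*K) for q in pts]).astype(int)],True,c,1)
W=lambda q:wproj(s,q)
for k in (2,3): pl(corners(p,k,.0095,.086),(0,0,255),W,ox,oy,K,big)
th=np.linspace(0,2*np.pi,60)
pl([[.5195+.041*np.cos(t),-.253+.041*np.sin(t),.024] for t in th],(255,255,0),W,ox,oy,K,big)
cv2.imwrite('pics/ov8.png',big)
E
python3 -m crank '[2,0,0,0,1, 2.5,0,0,0,1, 2,0,0,0,1, 1.5,0,0,0,1, 0.8,0,0,0,1, 0,0,0,0,1, 0,0,0,0,1]'; python3 st.py
```

```text
clock: 36.1
eef_pos: [0.5221, -0.2531, 0.1105]
orientation: [[0.001, 0.807, 0.59], [-0.0, 0.59, -0.807], [-1.0, 0.0, 0.001]]
wrist_force: [0.6, 0.4, -3.1]
width: 0.0195
t 36.10 pos [ 0.5221 -0.2531  0.1105] zyaw -53.83 tilt [ 0.001 -0.   ] F [ 0.6  0.4 -3.1] T [-0.083  0.007 -0.022] w 0.0195 q6 -1.1022 e6 0.003
```

View pics/ov8.png

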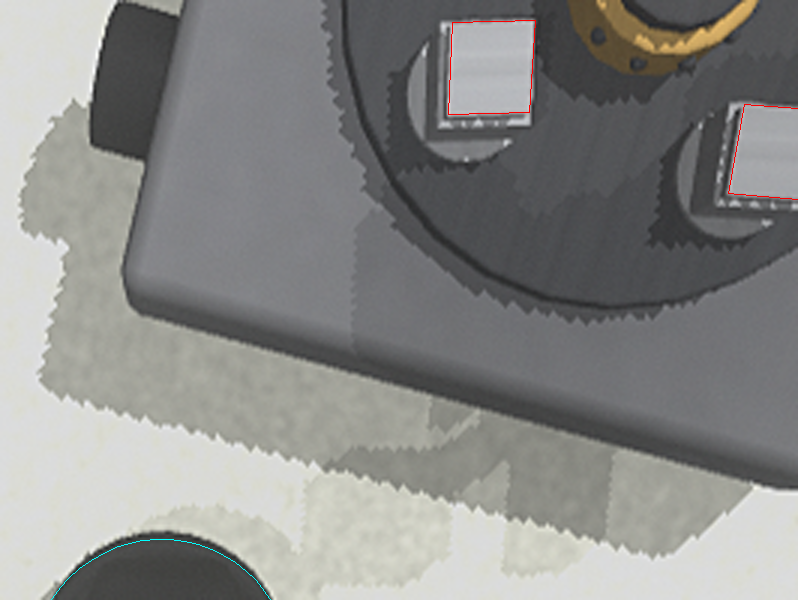

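```bash
python3 -m crank '[0.4,0,0,0,1, 0.4,0,0,0,1, 0,0,0,0,1, 0,0,0,0,1]'|grep zz; python3 st.py;  python3 -m crank '[0.1,0,0,0,1, 0,0,0,0,1]'|grep zz; python3 st.py; python3 -m crank '[0.1,0,0,0,1, 0,0,0,0,1]'|grep zz; python3 st.py
```

```text
t 36.43 pos [ 0.5217 -0.2535  0.1021] zyaw -53.89 tilt [ 0. -0.] F [-0.5  0.9 -3.3] T [-0.06   0.004  0.023] w 0.0196 q6 -1.1025 e6 0.001
t 36.60 pos [ 0.5217 -0.2536  0.101 ] zyaw -53.89 tilt [ 0. -0.] F [-0.6 -0.6 -2.3] T [-0.089  0.041 -0.018] w 0.0198 q6 -1.1025 e6 0.000
t 36.77 pos [ 0.5219 -0.2536  0.1004] zyaw -53.89 tilt [ 0.001 -0.   ] F [-0.7  0.1  0.1] T [-0.007  0.12   0.012] w 0.0195 q6 -1.1025 e6 0.002
```

```bash
python3 -m crank '[0,0,0,0,-1, 0,0,0,0,-1, 0,0,0,0,-1, 0,0,0,0,-1, 0,0,0,0,-1, 0,0,0,0,-1]'|grep zz; python3 st.py;  python3 -m crank '[0,0,0,0,-1, 0,0,0,0,-1, -1,0,0,0,-1, -2,0,0,0,-1, -3,0,0,0,-1, -3,0,0,0,-1, 0,0,0,0,-1, 0,0,0,0,-1]'|grep zz
python3 - <<'E'
from st import *
s=st()
for n in('wrist','scene'):
    im=r.snapshot(n)[:,:,::-1]; cv2.imwrite(f'pics/{n}9.png',im)
np.savez('w9.npz',eef_pos=s['eef_pos'],orientation=s['orientation'])
E
```

```text
t 37.27 pos [ 0.5217 -0.2535  0.1   ] zyaw -53.88 tilt [0. 0.] F [ 0.3  0.5 -0.5] T [-0.058  0.036  0.044] w 0.0566 q6 -1.1026 e6 -0.000
t 37.93 pos [ 0.5228 -0.254   0.1927] zyaw -53.88 tilt [ 0.005 -0.002] F [-0.1 -0.2  0.2] T [-0.043  0.003 -0.007] w 0.0907 q6 -1.1025 e6 0.000
```

View pics/wrist9.png

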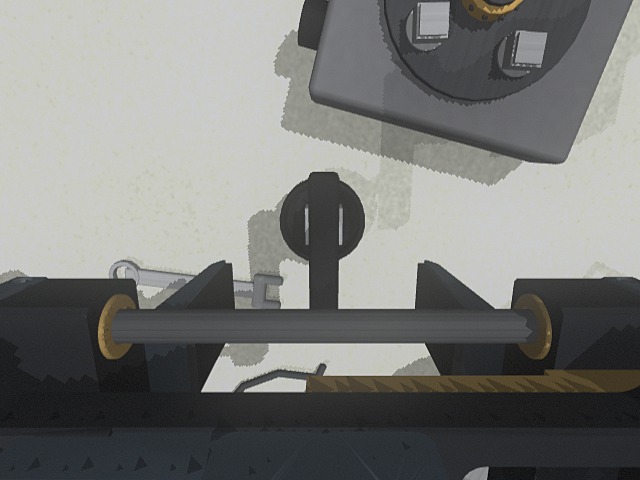

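View pics/scene9.png

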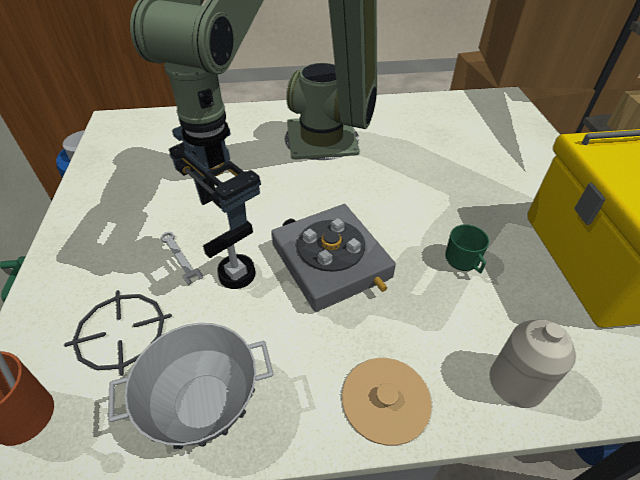

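```bash
python3 -m crank '[-2,0,0,0,-1, 0,0,-3,0,-1, 0,1,-3,0,-1, 0,2,-3,0,-1, 0,0,0,0,-1, 0,0,0,0,-1, 0,0,0,0,-1]'|grep zz
python3 - <<'E'
import st as S
from fit import *
s=S.st()
im=np.ascontiguousarray(r.snapshot('wrist')[:,:,::-1]); cv2.imwrite('pics/wrist10.png',im)
p=np.load('p.npy'); p[3:]=[1.30,1.38,1.30,1.38]
W=lambda q:wproj(s,q)
c=W([p[0],p[1],.086]); K=4;ox,oy=max(0,int(c[0])-75),max(0,int(c[1])-75); print(c)
big=cv2.resize(np.ascontiguousarray(im[oy:oy+150,ox:ox+180]),None,fx=K,fy=K,interpolation=cv2.INTER_CUBIC)
for k in range(4): cv2.polylines(big,[np.array([((W(q)-[ox,oy]+.5)*K) for q in corners(p,k,.0095,.086)]).astype(int)],True,(0,0,255),1)
cv2.imwrite('pics/ov10.png',big)
E
```

```text
t 38.62 pos [ 0.4927 -0.1633  0.2092] zyaw -53.85 tilt [-0.001 -0.   ] F [ 0.4 -0.4  0.5] T [-0.035  0.038  0.039] w 0.0910 q6 -0.9726 e6 0.002
[440.06981447 122.76366193]
```

View pics/ov10.png

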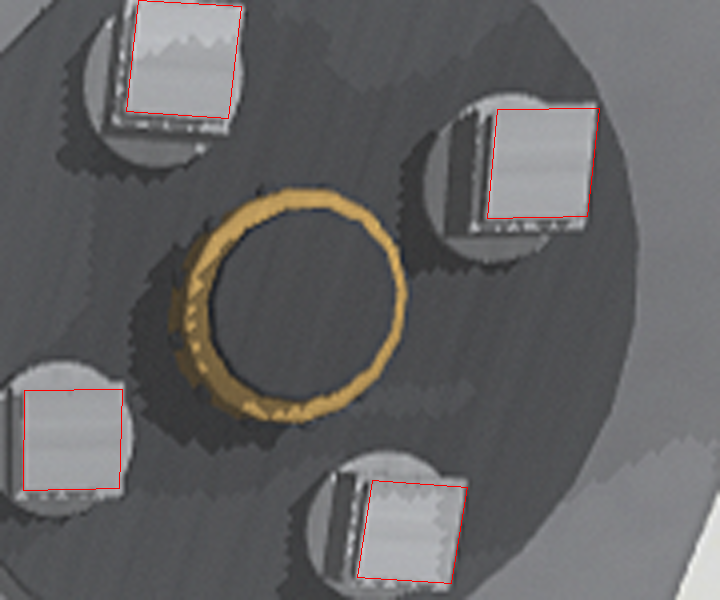

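```bash
python3 -c "
from station import r
print(r.finish_job(), r.observe()['clock'])"
```

```text
the job is handed in; nothing more can be done
the job is handed in; nothing more can be done
```

The job is handed in: all four bolts are pulled up against their stops, and the wrench is standing back in its holder. No verdict was reported. The clock was at about 38.7 s of the 72 s allowed.

- **First pass:** I turned the bolts in the order a, c, b, d. They went to about 0.73, 0.73, 0.65 and 0.66 rad. A wrist picture agreed for a, b and c; I took none of d at that stage.
- **Second pass:** I went in the order d, b, a, c, in steps of about 1 degree or less near the stops. Each bolt's torque was steady at about 0.12–0.15 N m, then climbed at the stop. I stopped at readings of about 0.37–0.42 N m; single readings are noisy, and the highest was 0.47.
- **Sideways and vertical force:** the wrist force while turning stayed under about 10 N.
- **Last checks:** In the final wrist picture the bolts sit at about 1.3 rad (a and c) and 1.35 rad (b and d), all past 1.17. The wrench is upright in the holder with its socket about 2–3 mm off centre. The gripper is open and clear. In the last scene picture the cup and spanner look where they were at the start, which I judged by eye.
- **What did not quite agree:** The turn angle where b and d met their stops works out to 1.39–1.40 rad, slightly past the stated 1.38. The pictures put both a little below 1.38, and the wrench had not slipped in the fingers when I checked it after bolt d. The likely cause is slightly more free play or give than assumed.

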